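# Lock out the extractor fan with the curved hook

### The job

Lock out the extractor fan for cleaning: push its toggle switch fully down to off, then take the red-handled lockout hook and swing its curved arm through the brass ring and on into the blue socket, following the curve of the arm, until you feel it bed on the sprung rubber buffer hidden inside; press it there gently, with about 6 N for half a second and never more than 12 N, and do not force it against the ring. Let go and leave the hook standing upright on the counter, still through the ring with its tip in the socket, the switch off, and the plate, pot lid, spatula and salt jar not pushed about.

Things in the scene. Friction and masses are not known exactly. Their poses are not given: they have to be found in the camera images.
- station: isolator station fixed on the counter: 8 mm steel floor plates, at the back a tiled upright 92 wide, 145 high bearing the switch (plate face at x = 111 mm), a brass ring and a blue curved socket. Origin on the counter at the centre of the locking arc (see arc_centre); x from the front towards the upright, z up. Floor plates: y below -32 for x -28 to 115, y below 1 for x 20 to 115
- arc_centre (a point): centre of the locking arc, on the counter, axes as the station: a level circle of 50 mm radius, 30 mm above the counter, through ring and socket. Angles counter-clockwise seen from above, from x: ring 250 deg, socket mouth 280, socket end 345. The hook goes in counter-clockwise, its foot sliding on the bare counter (or lifted 1 to 2 mm)
- switch_tip (a point): centre of the black ball (20 mm diameter) at the end of the steel toggle (11 mm thick, 60 mm from pivot to ball centre), which sticks out of the switch plate towards the front
- switch_pivot (a point): pivot of the toggle, 105 mm above the counter, on the switch plate, at station x = 115, y = -35 mm
- fan_switch (a joint): angle of the toggle: 0 = fully up (fan on, 0.4 rad above level), 0.8 = fully down (off, 0.4 rad below level); its start varies a little; stiff, moves at about 2 to 3 N at the ball and stays where it is left
- lock_ring: brass ring standing upright on a short stem: 15 mm inside diameter, 7 mm thick wire, outside diameter 30 mm. Origin at the centre of the ring, 30 mm above the counter; x is its axis, pointing the way the hook goes in; z up
- socket: blue curved tunnel, 20 mm wide and 36 mm high inside (from 8 to 44 mm above the counter), walls and roof 4 mm, roof top 48 mm above the counter. Origin at the middle of its mouth, 30 mm above the counter; x points inwards along the arc; z up
- buffer: fixed back plate of the socket, carrying the sprung rubber pad inside; origin and axes as the station (does not show where the pad is). The pad's face stands across the arc anywhere from 292 to 320 deg (10 to 35 mm inside the mouth), set differently each time and unseen: find it by feel. It yields about 0.22 mm per N along the arc, up to 8 mm, and springs back: ease off before letting go
- hook: loose lockout hook, 0.2 to 0.33 kg, standing: round foot 48 mm diameter, 10 high; red handle 26 x 26 mm (sides along x, y) up to 94 mm high; curved arm of 8 mm steel bar, axis 30 mm up. Origin under the foot on the handle's axis, z up. Arm: arc of 50 mm radius about (50, 0), from the handle (180 deg) counter-clockwise for 130 deg; its rounded end is 4 mm on, at 134.6 deg from the handle
- hook_tip (a point): very end of the hook's arm
- hook_centre (a point): centre of the hook's arc, at the level of the foot's underside; lies on the station's origin when the hook sits properly on the locking arc
- plate: white melamine plate, 240 mm diameter, 22 high; bystander. Origin at its underside
- pot_lid: stainless pot lid with a black knob, 184 mm diameter, 55 high; bystander. Origin at its underside
- spatula: orange spatula, 300 mm long, 12 thick, lying flat; bystander. Origin at its underside, near its middle
- salt_jar: glass jar with a wooden cap, 64 mm diameter, 90 high; bystander. Origin at its underside
Mind the look-alikes: they are no part of the job. What is shaped like the hook but green or orange is not meant. Several things have the shape of the station; the one meant has the colours described above.

How it is judged (in metres and radians):
On the way, in this order (a step that is already met when the one before it is completed fails the run):
1. the switch is down (off): joint above 0.7 (value of joint fan_switch above 0.7 rad), for 0.1 s.
2. the hook's tip has come through the ring, within 7 mm of its axis (x of hook_tip in the frame of lock_ring above 0.006 m and distance between hook_tip and lock_ring below 0.02 m and z of hook_tip in the frame of lock_ring between -0.007 and 0.007 m and y of hook_tip in the frame of lock_ring between -0.007 and 0.012 m), for 0.05 s.
3. the hook is pressed on the buffer with more than 3 N for 0.2 s (contact force between hook and buffer above 3 N), for 0.2 s.
At the end, for the whole second after the job is handed in: the switch is down (joint above 0.7 rad); the hook stands still and upright (within 5 degrees) on the counter with its arc's centre within 10 mm of the station's origin and its tip at least 4 mm inside the socket's mouth (value of joint fan_switch above 0.7 rad and x of hook_tip in the frame of socket above 0.004 m and distance between hook_tip and socket below 0.045 m and horizontal distance between hook_centre and station below 0.01 m and angle between hook's own z axis and vertical below 0.09 rad and height (world z) of hook below 0.004 m and linear speed of hook below 0.01 m/s and angular speed of hook below 0.1 rad/s); the robot touches nothing.
It fails at once if the hook is pressed on the buffer with more than 13 N (contact force between hook and buffer above 13 N).
It fails at once if the hook is forced against the ring with more than 20 N (contact force between hook and lock_ring above 20 N).
It fails at once if the plate, pot lid, spatula or salt jar is moved by more than 40 mm (distance of any of plate, pot_lid, spatula, salt_jar from where it was at the start of the episode above 0.04 m).
It also fails if it takes over 72 s, if anything falls off the work surface, if the arm or the gripper's body presses on something with over 40 N, if the wrist force passes 120 N, or if a joint passes its speed limit or range.

### The arm

A 6-joint arm with a two-finger parallel gripper is mounted at the origin on the work surface. World frame = base frame: x ahead of the robot, y to its left, z up, the work surface at z = 0. Lengths are in mm, angles in rad, forces in N, time in s.
With the tool pointing down it reaches from about 350 to 1000 mm from the base axis. Payload 7.1 kg.
Tool frame: the origin (TCP) lies midway between the tips of the shut fingers; the grasp point (between the pads) lies 19 mm behind it; z points along the fingers, y is the direction in which the jaws open and shut (so a half turn about z gives the same grasp; the last joint's range is limited). The gripper opens to 85 mm and grips with 20 to 120 N. Pads are 22 mm wide; open, the fingers measure 114 mm over their backs; the gripper's body (76 mm by 85 mm) begins 54 mm behind the grasp point. The pads swing forward as they close: fully open they stand 13 mm farther back than shut.
Start: joints at [-1.247, 0.423, 1.63, -0, 1.089, -0.019], TCP at [210.095, -588.613, 231.319] pointing down, gripper open.
Joint ranges: [-3, 3], [-0.9, 2.11], [0.09, 2.58], [-1.31, 4.45], [0.11, 2.69], [-2.54, 2.54]. Speed limits (rad/s): [2.39, 2.39, 3.01, 3.14, 3.14, 3.14].

### API

Orientations are given as a 3x3 rotation matrix whose columns are the frame's x, y, z axes.
In Python, from workcell import r gives the robot as it stands.
- The arm moves only by the tool servo_tool, never from a script. Its argument "targets" is a list of rows, each a list of 7 numbers: the opening in per cent of the stroke, from 0 (shut) to 100 (fully open), then the shift along the world's x, y, z in units of 0.1 m (1.0 is 0.1 m), then the turn, a rotation vector about the world's x, y, z in units of 2 rad (1.0 is 2 rad). A call has 1 to 5 rows; each row is the pose to reach, as a shift and turn from the pose measured when the call began; what a row does not reach only later rows make up. A row lasts 1/12 s, in which the tool goes at most 41.7 mm and 7.16 degrees, less where a joint would pass 70% of its speed; a pose out of reach is approached as far as the arm can. A call with a number of a shift or a turn outside -1 to 1 is refused whole. A call with a gripper value outside its range is refused whole. The fingers move at their own pace and stop on an object; "squeeze" is the grip in N (left out, the last holds). Time passes only in rows, so rows that repeat a pose let the fingers close. It gives the time, the measured TCP pose, the force and the opening at its end, in the units of the state.
- r.read_state(): the state, without advancing time (a new reading comes with each control period).
- r.capture(name): name is "side" or "top" or "wrist"; returns a dict with "color" (384x512x3 uint8, red, green, blue), "depth" (384x512 float32, mm along the optical axis (not along the pixel's ray), 0 where there is no reading), "fov_y" (degrees; the focal length in pixels is half the picture's height over the tangent of half this angle, whatever the lens; pixels are square), "cx", "cy" (the principal point, pixels), "R" (3x3) and "t" (3): a world point X has camera coordinates R X + t. Camera axes: x right, y down, z forward; pixel columns grow to the right and rows downward; lengths in mm; the calibration is good to about 2 mm. A picture is of the moment at which its call begins.
- r.sign_off(): hands the job in, once; it reports no verdict.
The state is a dict: "clock": time; "qpos": joint angles; "dq": joint speeds; "tau": joint torques, N m; "tool_pos": TCP position; "ee_rot": TCP orientation; "ft_force": force on the tool from outside, world axes, zero at the start; "wrist_torque": the same for the moment, N m; "finger_gap": finger opening in mm.
Only numpy, scipy, OpenCV 4.12 (cv2) and the standard library are available. Lean on these libraries where they do the work, as an engineer would, in place of code of your own. Each camera call takes 0.05 s, during which the arm holds its last target.

## Working session

There is one attempt and no reset: what is moved stays moved. The work goes in short steps, Python scripts to look and compute and a tool call to move; the robot and the scene stay as the last step left them, time stands still between calls to the robot, and variables do not carry over. Pictures are saved under pics/ and viewed, and the job is handed in when it is done.

Besides the shell and the picture viewer there is one more tool, called after "Request:" by a JSON object that holds its "name" and its "arguments". servo_tool: Moves the arm, as the interface text tells. Shifts and turns lie within -1 to 1; 1 stands for 0.1 m of shift or 2 rad of turn. Its arguments: {"type":"object","properties":{"targets":{"type":"array","items":{"type":"array","items":{"type":"number"}}},"squeeze":{"type":"number"}},"required":["targets"]}

```bash
ls; mkdir -p pics; python3 - <<'E'
from workcell import r
import cv2,numpy as np
s=r.read_state(); print(s)
for n in ["top","side","wrist"]:
    c=r.capture(n); cv2.imwrite(f"pics/{n}0.png",c["color"][:,:,::-1]); np.savez(f"pics/{n}0.npz",**c)
    print(n,c["fov_y"],c["cx"],c["cy"],c["R"].round(3).tolist(),c["t"])
E
```

```text
pics
{'clock': 0.0, 'qpos': array([-1.24702894e+00,  4.23859490e-01,  1.63070238e+00, -2.40856080e-05,
        1.08858003e+00, -1.90165075e-02]), 'dq': array([ 2.05780176e-03, -1.35930470e-03, -1.99338447e-04, -6.96530174e-04,
        1.20905447e-03,  5.84058412e-05]), 'tau': array([ 3.38268510e-03, -5.57382882e+01, -2.81743616e+01,  1.90201822e-04,
        7.37245049e-03, -4.96698107e-06]), 'tool_pos': array([ 209.90261693, -588.11525068,  230.52917398]), 'ee_rot': array([[ 9.41818863e-01,  3.36120462e-01, -5.13108787e-04],
       [ 3.36120854e-01, -9.41817729e-01,  1.46196556e-03],
       [ 8.14158589e-06, -1.54937330e-03, -9.99998800e-01]]), 'ft_force': array([ 0.59872813, -0.18287834,  0.74653638]), 'wrist_torque': array([ 0.04426566, -0.00680385, -0.0199319 ]), 'finger_gap': 85.77033860727097}
top 42.105600622308565 261.5910194750776 190.23451393184334 [[-0.03, -1.0, -0.005], [-0.98, 0.03, -0.196], [0.196, -0.001, -0.981]] [ -22.96701982  527.04414036 1979.57113038]
side 57.342476819865105 251.35470415838714 190.0303364172264 [[-0.741, -0.671, 0.007], [-0.476, 0.519, -0.71], [0.473, -0.53, -0.704]] [ 357.21099277  345.12747159 1055.19714407]
wrist 63.90931110088126 259.24831630565376 195.33143777020027 [[0.336, -0.942, -0.002], [-0.904, -0.323, 0.28], [-0.265, -0.093, -0.96]] [-624.19393247  -36.1864316   379.21729074]
```

View pics/top0.png

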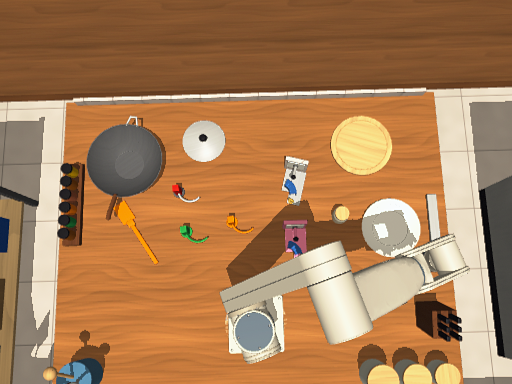

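View pics/side0.png

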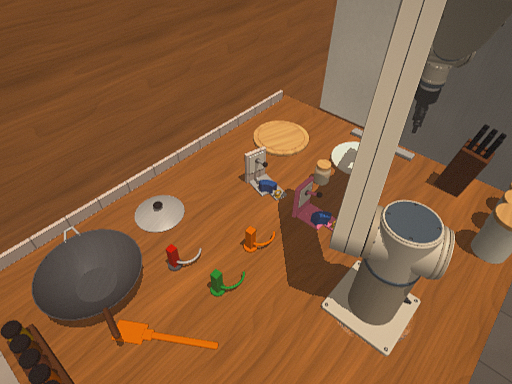

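View pics/wrist0.png

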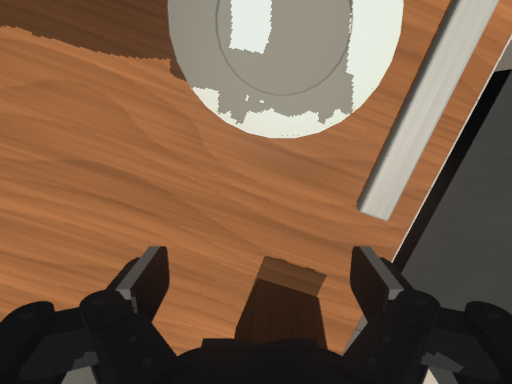

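The top view shows the white station near (295,178), the red hook at (180,192), the plate at (390,228), the lid at (204,140) and the salt jar at (340,213). The look-alikes are a mauve station and green and orange hooks. I'll enlarge the parts that matter.

```bash
cat > h.py <<'E'
import numpy as np,cv2
def ld(n): return dict(np.load(f"pics/{n}.npz"))
def f(c): return c["color"].shape[0]/2/np.tan(np.radians(c["fov_y"])/2)
def ray(c,u,v):
    d=np.array([(u-c["cx"])/f(c),(v-c["cy"])/f(c),1.0]); R=c["R"]; return -R.T@c["t"], R.T@d
def onz(c,u,v,z):
    o,d=ray(c,u,v); return o+d*(z-o[2])/d[2]
def proj(c,X):
    p=c["R"]@np.array(X,float)+c["t"]; return np.array([c["cx"]+f(c)*p[0]/p[2],c["cy"]+f(c)*p[1]/p[2]])
def pt(c,u,v):
    o,d=ray(c,u,v); return o+d*c["depth"][int(v),int(u)]
def cloud(c):
    v,u=np.mgrid[0:384,0:512]; z=c["depth"].astype(float)
    P=np.stack([(u-c["cx"])/f(c)*z,(v-c["cy"])/f(c)*z,z],-1)
    return (P-c["t"])@c["R"]
def crop(n,u0,v0,u1,v1,k,out):
    c=ld(n); im=c["color"][v0:v1,u0:u1,::-1]
    cv2.imwrite(f"pics/{out}.png",cv2.resize(im,None,fx=k,fy=k,interpolation=cv2.INTER_NEAREST))
def two(c1,p1,c2,p2):
    o1,d1=ray(c1,*p1);o2,d2=ray(c2,*p2); A=np.stack([d1,-d2],1)
    s=np.linalg.lstsq(A,o2-o1,rcond=None)[0]; a=o1+d1*s[0];b=o2+d2*s[1]; return (a+b)/2,np.linalg.norm(a-b)
E
python3 - <<'E'
from h import *
crop("top0",160,145,340,265,4,"c1")
crop("side0",140,130,300,290,5-1,"c2")
c=ld("top0")
for n,(u,v) in dict(stationtop=(295,162),hook=(178,188),lid=(204,140),jar=(340,213),plate=(390,228)).items(): print(n,pt(c,u,v).round(1))
E
```

```text
stationtop [ 616.  -173.2  146.8]
hook [539.4 296.4  83.2]
lid [744.9 193.6  57.2]
jar [ 417.3 -346.3   89.4]
plate [ 362.1 -562.3   -1.2]
```

View pics/c1.png

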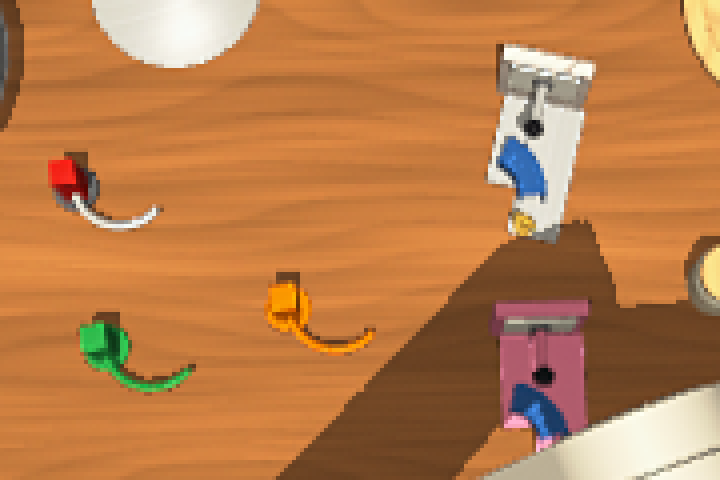

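View pics/c2.png

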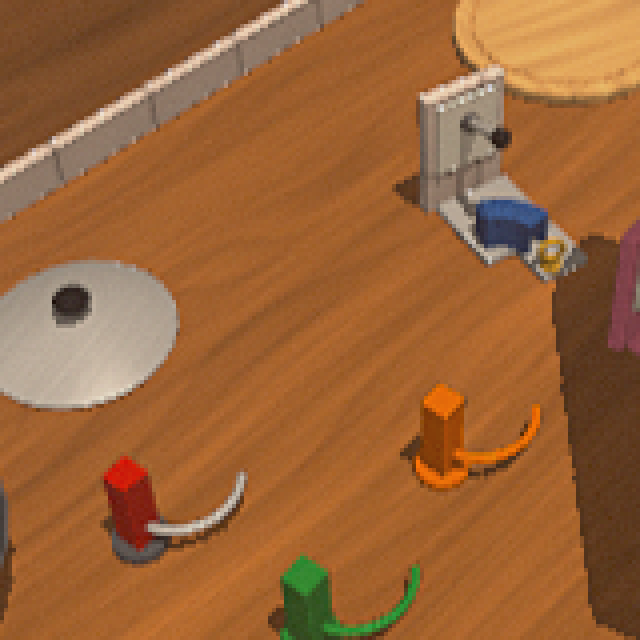

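```bash
python3 - <<'E'
from h import *
for n in ["top0","side0"]:
    c=ld(n); P=cloud(c); hsv=cv2.cvtColor(c["color"],cv2.COLOR_RGB2HSV)
    S=(P[...,0]>440)&(P[...,0]<680)&(P[...,1]>-260)&(P[...,1]<-90)
    up=S&(P[...,2]>138)&(P[...,2]<155)
    q=P[up][:,:2].astype(np.float32); print(n,"uptop",len(q),cv2.minAreaRect(q),P[up][:,2].mean())
    bl=S&(hsv[...,0]>95)&(hsv[...,0]<125)&(hsv[...,1]>120)
    roof=bl&(abs(P[...,2]-48)<6); print("blue",bl.sum(),roof.sum(),P[roof].mean(0),P[roof].min(0),P[roof].max(0))
    fl=S&(hsv[...,1]<50)&(abs(P[...,2]-8)<5); print("floor",fl.sum(),cv2.minAreaRect(P[fl][:,:2].astype(np.float32)))
    br=S&(hsv[...,0]>15)&(hsv[...,0]<32)&(hsv[...,1]>120)&(P[...,2]>15); print("brass",br.sum(),P[br].mean(0) if br.any() else 0)
    bk=S&(hsv[...,2]<50)&(P[...,2]>90); print("ball",bk.sum(),P[bk].mean(0), np.argwhere(bk).mean(0))
    H=(P[...,0]>450)&(P[...,0]<600)&(P[...,1]>180)&(P[...,1]<360)
    rd=H&((hsv[...,0]<6)|(hsv[...,0]>174))&(hsv[...,1]>150)
    t=rd&(abs(P[...,2]-94)<6);print("red",rd.sum(),t.sum(),P[t].mean(0),cv2.minAreaRect(P[t][:,:2].astype(np.float32)))
    arm=H&(hsv[...,1]<60)&(P[...,2]>20)&(P[...,2]<45); print("arm",arm.sum());print(P[arm].round(0)[:: max(1,arm.sum()//25)].tolist())
c=ld("wrist0");s=np.array([209.9,-588.1,230.5]); R=np.array([[.9418,.3361,0],[.3361,-.9418,0],[0,0,-1]])
print("cam in tool",R.T@(-c["R"].T@c["t"]-s), (c["R"]@R).round(3).tolist())
E
```

```text
top0 uptop 95 ((612.6664428710938, -167.57925415039062), (82.50386047363281, 85.76720428466797), 45.50349426269531) 145.05072353146818
blue 94 66 [ 538.99513959 -156.7930945    47.72749488] [ 511.86247169 -175.60896994   42.13918392] [ 566.74786411 -135.21986535   53.55871841]
floor 255 ((571.885498046875, -173.1674041748047), (84.3301773071289, 194.35897827148438), 75.6087417602539)
brass 16 [ 484.65610913 -154.35219005   35.07838825]
ball 13 [ 562.61857669 -162.62156334  128.6381196 ] [176.38461538 292.61538462]
red 77 38 [538.85062571 307.24895049  93.79461175] ((537.4456176757812, 307.13775634765625), (26.803972244262695, 24.53837776184082), 0.7192596793174744)
arm 39
[[525.0, 305.0, 30.0], [524.0, 300.0, 35.0], [520.0, 305.0, 34.0], [520.0, 300.0, 36.0], [517.0, 301.0, 31.0], [516.0, 296.0, 35.0], [513.0, 302.0, 27.0], [512.0, 297.0, 34.0], [511.0, 292.0, 38.0], [509.0, 222.0, 38.0], [511.0, 219.0, 27.0], [508.0, 293.0, 31.0], [508.0, 289.0, 31.0], [505.0, 226.0, 39.0], [505.0, 222.0, 37.0], [502.0, 288.0, 39.0], [503.0, 284.0, 34.0], [502.0, 280.0, 37.0], [501.0, 235.0, 34.0], 
[... 1165 characters left out ...]
40.0], [502.0, 228.0, 36.0], [502.0, 229.0, 30.0], [500.0, 235.0, 34.0], [496.0, 238.0, 34.0], [496.0, 242.0, 34.0], [497.0, 246.0, 32.0], [498.0, 254.0, 33.0], [493.0, 249.0, 33.0], [494.0, 257.0, 34.0], [501.0, 264.0, 31.0], [492.0, 262.0, 37.0], [502.0, 271.0, 31.0], [497.0, 267.0, 31.0], [529.0, 303.0, 33.0], [527.0, 297.0, 28.0], [503.0, 279.0, 33.0], [497.0, 275.0, 34.0], [526.0, 305.0, 32.0], [521.0, 301.0, 33.0], [515.0, 297.0, 36.0], [511.0, 293.0, 35.0], [507.0, 288.0, 33.0], [501.0, 284.0, 36.0], [520.0, 302.0, 30.0], [514.0, 299.0, 33.0], [508.0, 295.0, 34.0]]
cam in tool [  71.70532523    0.36612818 -142.60990163] [[0.0, 1.0, 0.002], [-0.96, 0.001, -0.28], [-0.28, -0.002, 0.96]]
```

Measurements agree: yaw is about -13° and the arc centre is near (514,-113). The ring is at (487,-155), the ball at (561,-160,128) and the hook at (539,307). I'll move over the station with the fingers shut and look through the wrist camera.

Request:
{"name": "servo_tool", "arguments": {"targets": [[0,0.25,0.4,0.3,0,0,0.06],[0,0.5,0.75,0.6,0,0,0.11],[0,0.7,1.0,0.9,0,0,0.16]]}}

```text
clock: 0.4
tool_pos: [267.3, -502.7, 302.6]
ee_rot: [[0.786, 0.618, -0.002], [0.618, -0.786, 0.005], [0.001, -0.005, -1.0]]
ft_force: [0.7, -0.1, 0.6]
finger_gap: 51.4
```

Request:
{"name": "servo_tool", "arguments": {"targets": [[0,0.25,0.35,0,0,0,0.06],[0,0.5,0.7,0,0,0,0.11],[0,0.7,1.0,0,0,0,0.16]]}}

```text
clock: 0.65
tool_pos: [338.0, -401.1, 303.0]
ee_rot: [[0.548, 0.836, -0.003], [0.836, -0.548, 0.003], [0.001, -0.004, -1.0]]
ft_force: [1.5, 0.4, -0.2]
finger_gap: 12.3
```

Request:
{"name": "servo_tool", "arguments": {"targets": [[0,0.25,0.35,0,0,0,0.06],[0,0.5,0.7,0,0,0,0.11],[0,0.7,1.0,0,0,0,0.15]]}}

```text
clock: 0.9
tool_pos: [408.8, -299.2, 303.0]
ee_rot: [[0.272, 0.962, -0.003], [0.962, -0.272, 0.002], [0.001, -0.004, -1.0]]
ft_force: [0.7, -0.2, 0.6]
finger_gap: -0.1
```

Request:
{"name": "servo_tool", "arguments": {"targets": [[0,0.25,0.35,0,0,0,0],[0,0.5,0.7,0,0,0,0],[0,0.7,1.0,0,0,0,0]]}}

```text
clock: 1.15
tool_pos: [479.6, -197.3, 303.1]
ee_rot: [[0.272, 0.962, -0.003], [0.962, -0.272, 0.002], [0.001, -0.004, -1.0]]
ft_force: [0.5, -0.2, -1.0]
finger_gap: -0.1
```

Request:
{"name": "servo_tool", "arguments": {"targets": [[0,0.25,0.35,0.1,0,0,0.02],[0,0.5,0.6,0.1,0,0,0.026],[0,0.5,0.6,0.1,0,0,0.026]]}}

```text
clock: 1.4
tool_pos: [533.5, -132.7, 313.7]
ee_rot: [[0.216, 0.976, -0.0], [0.976, -0.216, 0.003], [0.003, -0.001, -1.0]]
ft_force: [-0.6, -0.2, -0.1]
finger_gap: -0.2
```

```bash
cat >> h.py <<'E'
def grab(n,out):
    from workcell import r
    c=r.capture(n); np.savez(f"pics/{out}.npz",**c); cv2.imwrite(f"pics/{out}.png",c["color"][:,:,::-1]); return c
E
python3 - <<'E'
from h import *
grab("wrist","w1"); grab("top","t1")
E
```

```text
(no output)
```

View pics/w1.png

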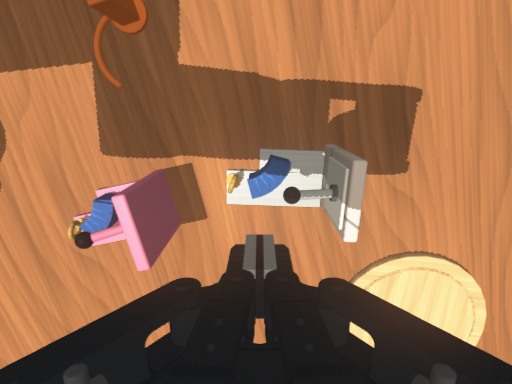

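The wrist view shows the white station: ring at (232,182), blue socket at (270,177), ball at (292,195), upright at about (345,190). The mauve look-alike is on the left.

```bash
cat > st.py <<'E'
from h import *
def station(c,verbose=True):
    P=cloud(c); hsv=cv2.cvtColor(c["color"],cv2.COLOR_RGB2HSV)
    S=(P[...,0]>460)&(P[...,0]<690)&(P[...,1]>-240)&(P[...,1]<-80)
    out={}
    fl=S&(hsv[...,1]<60)&(abs(P[...,2]-8)<4)
    out["floor"]=(fl.sum(),cv2.minAreaRect(P[fl][:,:2].astype(np.float32)))
    up=S&(P[...,2]>141)&(P[...,2]<150); out["uptop"]=(up.sum(),cv2.minAreaRect(P[up][:,:2].astype(np.float32)) if up.sum()>3 else 0,P[up][:,2].mean())
    br=S&(hsv[...,0]>15)&(hsv[...,0]<32)&(hsv[...,1]>120)&(P[...,2]>12)
    out["brass"]=(br.sum(),P[br].mean(0).round(1),P[br][:,2].max().round(1),(np.argwhere(br)[:,::-1].min(0),np.argwhere(br)[:,::-1].max(0)))
    bl=S&(hsv[...,0]>95)&(hsv[...,0]<125)&(hsv[...,1]>110)&(abs(P[...,2]-48)<4)
    out["roof"]=(bl.sum(),P[bl].mean(0).round(1)); out["P"]=P; out["bl"]=bl
    # ring fit circle to roof mid radius: edges 36..64
    bk=S&(hsv[...,2]<45)&(P[...,2]>80)&(P[...,2]<140)
    if bk.any():
        uv=np.argwhere(bk)[:,::-1]; out["ball"]=(bk.sum(),P[bk].mean(0).round(1),cv2.minEnclosingCircle(uv.astype(np.float32)))
    if verbose:
        for k,v in out.items():
            if k not in("P","bl"): print(k,v)
    return out
E
python3 - <<'E'
from st import *
c=ld("w1"); o=station(c)
crop("w1",210,130,380,250,4,"c3")
P=o["P"];q=P[o["bl"]][:,:2]
# annulus sector: fit centre so that radii span 36..64
from scipy.optimize import least_squares
m=o["bl"].astype(np.uint8); cn=max(cv2.findContours(m,cv2.RETR_EXTERNAL,cv2.CHAIN_APPROX_NONE)[0],key=len)[:,0]
E=np.array([P[v,u,:2] for u,v in cn]); 
O0=np.array([514,-113.]);r=np.linalg.norm(E-O0,axis=1);a=np.degrees(np.arctan2(*(E-O0).T[::-1]))
for x in zip(a.round(),r.round(1)): print(x,end=' ')
E
```

```text
floor (np.int64(2947), ((550.9531860351562, -164.16163635253906), (94.85557556152344, 143.63284301757812), 75.50196075439453))
uptop (np.int64(1237), ((627.8319702148438, -180.7440185546875), (91.06407928466797, 16.45976448059082), 75.65543365478516), np.float64(144.4813082030732))
brass (np.int64(90), array([ 491.1, -154.6,   40.2]), np.float64(47.2), (array([228, 174]), array([238, 192])))
roof (np.int64(569), array([ 533.4, -163.3,   47.9]))
(np.float64(-56.0), np.float64(41.2)) (np.float64(-58.0), np.float64(40.9)) (np.float64(-61.0), np.float64(40.9)) (np.float64(-63.0), np.float64(40.9)) (np.float64(-66.0), np.float64(41.5)) (np.float64(-68.0), np.float64(40.8)) (np.float64(-70.0), np.float64(40.7)) (np.float64(-72.0), np.float64(40.4)) (np.float64(-74.0), np.float64(40.5)) (np.float64(-77.0), np.float64(40.5)) (np.float64(-79.0), np.float64(41.0)) (np.float64(-81.0), np.float64(40.4)) (np.float64(-83.0), np.float64(39.8)) (np.float64(-85.0), np.float64(40.8)) (np.float64(-87.0), np.float64(40.5)) (np.float64(-89.0), np.float64(40.2)) (np.float64(-91.0), np.float64(41.3)) (np.f
[... 2030 characters left out ...]
p.float64(62.3)) (np.float64(-43.0), np.float64(61.6)) (np.float64(-45.0), np.float64(61.2)) (np.float64(-46.0), np.float64(60.1)) (np.float64(-47.0), np.float64(59.1)) (np.float64(-46.0), np.float64(57.1)) (np.float64(-47.0), np.float64(56.4)) (np.float64(-48.0), np.float64(54.8)) (np.float64(-49.0), np.float64(53.7)) (np.float64(-51.0), np.float64(53.7)) (np.float64(-51.0), np.float64(51.7)) (np.float64(-52.0), np.float64(50.9)) (np.float64(-53.0), np.float64(49.8)) (np.float64(-54.0), np.float64(48.7)) (np.float64(-54.0), np.float64(47.4)) (np.float64(-54.0), np.float64(45.4)) (np.float64(-56.0), np.float64(44.8)) (np.float64(-56.0), np.float64(42.8)) (np.float64(-54.0), np.float64(41.7))
```

View pics/c3.png

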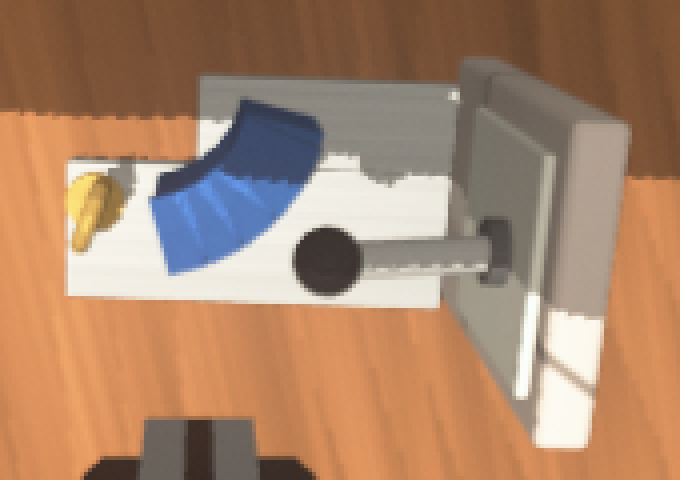

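```bash
cat >> st.py <<'E'
from scipy.optimize import least_squares
def fitO(c,o):
    P=o["P"]; m=o["bl"].astype(np.uint8); cn=max(cv2.findContours(m,cv2.RETR_EXTERNAL,cv2.CHAIN_APPROX_NONE)[0],key=len)[:,0]
    E=np.array([onz(c,u,v,48)[:2] for u,v in cn]); O=np.array([512,-115.])
    for _ in range(6):
        r=np.linalg.norm(E-O,axis=1); out=abs(r-63.5)<4.5; inn=abs(r-36.5)<4.5
        g=lambda x: np.r_[np.linalg.norm(E[out]-x[:2],axis=1)-64+x[2],np.linalg.norm(E[inn]-x[:2],axis=1)-36-x[2]]
        s=least_squares(g,[*O,0.3],loss="soft_l1"); O=s.x[:2]
    a=np.degrees(np.arctan2(*(E-O).T[::-1])); r=np.linalg.norm(E-O,axis=1); mid=(r>41)&(r<59)
    lo=a[mid&(a<np.median(a))]; hi=a[mid&(a>np.median(a))]
    print("O",s.x,"rms",np.sqrt(np.mean(s.fun**2)),out.sum(),inn.sum(),"mouth",np.median(lo),"yaw",np.median(lo)+80)
    return O
E
python3 - <<'E'
from st import *
for n in ["w1","t1"]:
    c=ld(n); o=station(c,n=="t1"); O=fitO(c,o)
    uv=np.argwhere(cv2.cvtColor(c["color"],cv2.COLOR_RGB2HSV)[...,2]<45)[:,::-1]
c=ld("w1")
b=onz(c,292,195,128); print("ball@128",b, "ringtop@45",onz(c,234,178,45))
for yaw in(-13,-14.4):
    t=np.radians(yaw);R=np.array([[np.cos(t),-np.sin(t)],[np.sin(t),np.cos(t)]])
    for nm,p in dict(ball=(59.7,-35),ring=(-17.1,-47),c1=(-28,-32),pivot=(115,-35)).items(): print(yaw,nm,fitO.__name__ and R@np.array(p))
# floor corners: crop px (67,160)->(226.75,170) ; (200,77)->(260,149)
print("corner(-28,-32)",onz(c,226.75,170,8),"corner(20,1)",onz(c,260,149.2,8),"corner(-28,?)",onz(c,226.5,204,8),"(115?)",onz(c,320,207,8))
E
```

```text
O [ 517.0416696  -115.88148054    1.29234841] rms 0.8544702647410178 39 21 mouth -94.20687688495755 yaw -14.206876884957552st.py:8: RuntimeWarning: Mean of empty slice.
  up=S&(P[...,2]>141)&(P[...,2]<150); out["uptop"]=(up.sum(),cv2.minAreaRect(P[up][:,:2].astype(np.float32)) if up.sum()>3 else 0,P[up][:,2].mean())
  ret = ret.dtype.type(ret / rcount)
st.py:10: RuntimeWarning: Mean of empty slice.
  out["brass"]=(br.sum(),P[br].mean(0).round(1),P[br][:,2].max().round(1),(np.argwhere(br)[:,::-1].min(0),np.argwhere(br)[:,::-1].max(0)))
  ret = um.true_divide(
Traceback (most recent call last):
  File "st.py", line 10, in station
    out["brass"]=(br.sum(),P[br].mean(0).round(1),P[br][:,2].max().round(1),(np.argwhere(br)[:,::-1].min(0),np.argwhere(br)[:,::-1].max(0)))
                                                  ~~~~~~~~~~~~~~^^
ValueError: zero-size array to reduction operation maximum which has no identity
```

```bash
python3 - <<'E'
from st import *
c=ld("w1")
b=onz(c,292,195,128); print("ball@128",b)
t=np.radians(-14.3);R=np.array([[np.cos(t),-np.sin(t)],[np.sin(t),np.cos(t)]])
for nm,p,q in [("ball",(59.7,-35),b[:2]),("ring",(-17.1,-47),onz(c,233.5,179.5,45)[:2]),("c1",(-28,-32),onz(c,226.75,170,8)[:2]),("c2",(20,1),onz(c,260,149.2,8)[:2]),("uptopfront",(113,-35),(np.array([627.8,-180.7])))]: print(nm,"O=",q-R@np.array(p))
E
```

```text
ball@128 [ 564.19761505 -163.45787796  128.        ]
ball O= [ 514.99234133 -114.7964863 ]
ring O= [ 521.90678677 -108.3917962 ]
c1 O= [ 517.41424531 -117.19023015]
c2 O= [ 517.44757999 -117.90525895]
uptopfront O= [ 526.9461878  -118.87356096]
```

Floor corners, socket and ball agree on an arc centre of about (517,-117) and a yaw of -14.3°. Next is the switch: I'll go above the ball at (564,-163).

Request:
{"name": "servo_tool", "arguments": {"targets": [[0,0.15,-0.15,-0.3,0,0,0],[0,0.3,-0.31,-0.65,0,0,0],[0,0.3,-0.31,-1.0,0,0,0],[0,0.3,-0.31,-1.0,0,0,0]]}}

```text
clock: 1.83
tool_pos: [555.3, -167.4, 205.9]
ee_rot: [[0.221, 0.975, -0.016], [0.975, -0.221, 0.005], [0.001, -0.017, -1.0]]
ft_force: [-2.4, 0.3, -0.8]
finger_gap: -0.2
```

Request:
{"name": "servo_tool", "arguments": {"targets": [[0,0,0,-0.3,0,0,0],[0,0,0,-0.55,0,0,0],[0,0,0,-0.65,0,0,0],[0,0,0,-0.75,0,0,0]]}}

```text
clock: 2.17
tool_pos: [554.7, -167.9, 131.2]
ee_rot: [[0.222, 0.975, -0.017], [0.975, -0.221, 0.005], [0.001, -0.017, -1.0]]
ft_force: [-3.7, -0.5, 4.6]
finger_gap: -0.1
```

Request:
{"name": "servo_tool", "arguments": {"targets": [[0,0,0,-0.08,0,0,0],[0,0,0,-0.16,0,0,0],[0,0,0,-0.24,0,0,0]]}}

```text
clock: 2.42
tool_pos: [555.4, -168.3, 108.1]
ee_rot: [[0.222, 0.975, -0.015], [0.975, -0.222, 0.005], [0.001, -0.015, -1.0]]
ft_force: [-1.8, -0.7, 2.9]
finger_gap: 0.1
```

Request:
{"name": "servo_tool", "arguments": {"targets": [[0,0.04,0.02,-0.04,0,0,0],[0,0.08,0.03,-0.08,0,0,0],[0,0.08,0.03,-0.13,0,0,0]]}}

```text
clock: 2.67
tool_pos: [565.4, -165.4, 95.6]
ee_rot: [[0.221, 0.975, -0.012], [0.975, -0.221, 0.004], [0.001, -0.012, -1.0]]
ft_force: [2.0, -0.0, 2.7]
finger_gap: 0.2
```

Request:
{"name": "servo_tool", "arguments": {"targets": [[0,0,0,-0.03,0,0,0],[0,0,0,-0.06,0,0,0]]}}

```text
clock: 2.83
tool_pos: [566.7, -165.6, 90.4]
ee_rot: [[0.221, 0.975, -0.009], [0.975, -0.221, 0.003], [0.001, -0.01, -1.0]]
ft_force: [-7.6, 2.1, 33.6]
finger_gap: -0.1
```

The force rose to 34 N at z = 90, so the toggle is on its stop. I'll lift and look.

Request:
{"name": "servo_tool", "arguments": {"targets": [[0,0,0,0.3,0,0,0],[0,-0.1,0.1,0.65,0,0,0],[0,-0.35,0.35,1.0,0,0,0],[0,-0.5,0.5,1.0,0,0,0],[0,-0.5,0.5,1.0,0,0,0]]}}

```text
clock: 3.25
tool_pos: [514.6, -113.3, 192.2]
ee_rot: [[0.22, 0.975, -0.008], [0.976, -0.22, 0.004], [0.002, -0.009, -1.0]]
ft_force: [0.4, 0.5, -0.1]
finger_gap: 0.1
```

Request:
{"name": "servo_tool", "arguments": {"targets": [[0,0,0,0.1,0,0,0],[0,0,0,0.1,0,0,0]]}}

```text
clock: 3.42
tool_pos: [515.6, -113.4, 204.0]
ee_rot: [[0.219, 0.976, -0.006], [0.976, -0.219, 0.003], [0.002, -0.006, -1.0]]
ft_force: [0.1, -0.1, 0.9]
finger_gap: -0.2
```

```bash
python3 - <<'E'
from st import *
c=grab("wrist","w2"); o=station(c); O=fitO(c,o); crop("w2",150,0,400,190,3,"c4")
grab("side","s2")
E
```

```text
floor (np.int64(4264), ((556.171630859375, -164.68954467773438), (95.75222778320312, 154.7792510986328), 75.51702880859375))
uptop (np.int64(2541), ((627.2235717773438, -180.47265625), (91.72944641113281, 16.631147384643555), 75.39827728271484), np.float64(144.35361072347467))
brass (np.int64(175), array([ 490.7, -154. ,   37.6]), np.float64(46.0), (array([239, 208]), array([252, 232])))
roof (np.int64(1157), array([ 538. , -160. ,   47.9]))
O [ 517.32379174 -115.83061579    1.03242568] rms 1.053770310404989 58 31 mouth -94.34524076156006 yaw -14.345240761560063
```

View pics/w2.png

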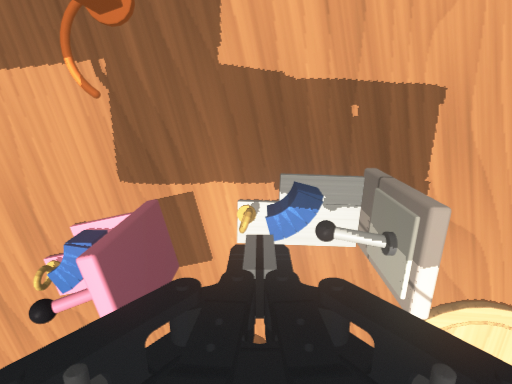

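The wrist view now shows the ball at (326,231), with the toggle pointing down and forward. I'll check its height by triangulation and depth.

```bash
python3 - <<'E'
from st import *
c=ld("w2"); P=cloud(c); hsv=cv2.cvtColor(c["color"],cv2.COLOR_RGB2HSV)
m=np.zeros((384,512),bool); m[218:244,312:340]=True; bk=m&(hsv[...,2]<70)
uv=np.argwhere(bk)[:,::-1]; (u,v),rad=cv2.minEnclosingCircle(uv.astype(np.float32)); print(bk.sum(),u,v,rad,np.percentile(P[bk][:,2],95),P[bk].mean(0))
for z in (82,100): 
    q=onz(c,u,v,z); print(z,q,proj(ld("s2"),q))
crop("s2",230,130,300,200,8,"c5")
t=np.radians(-14.4);R=np.array([[np.cos(t),-np.sin(t)],[np.sin(t),np.cos(t)]])
print("pred ball down",np.array([517.2,-116])+R@[59.7,-35])
crop("w2",225,165,345,255,6,"c6")
E
```

```text
103 325.0 229.0 9.486932754516602 89.20638696232605 [ 566.07003237 -157.84956377   85.52362218]
82 [ 566.11340423 -163.45226557   82.        ] [263.77785026 172.48690177]
100 [ 563.83707044 -155.35158808  100.        ] [262.99203597 170.27695901]
pred ball down [ 566.32026867 -164.7471969 ]
```

View pics/c5.png

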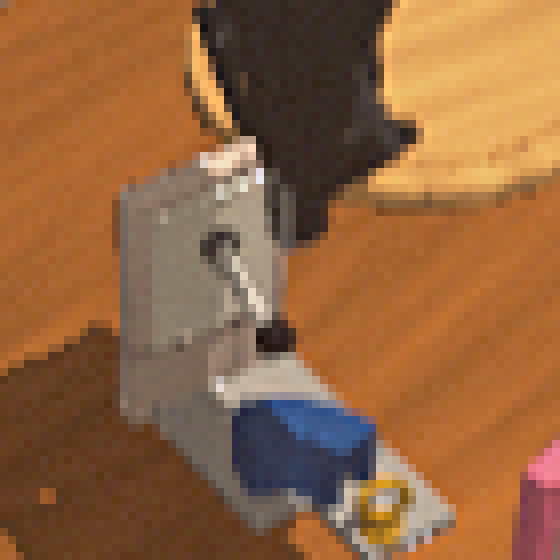

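View pics/c6.png

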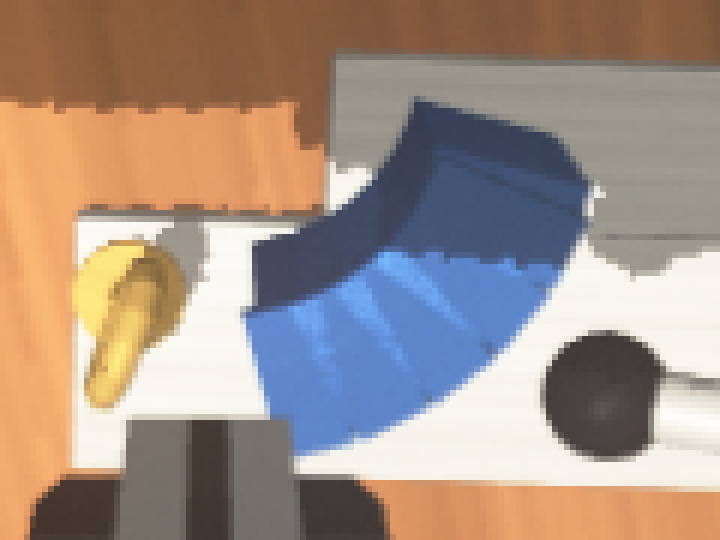

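The switch is off: the ball measures (566,-163) at z = 82, against a predicted (566,-165). Now to the red hook, opening the fingers on the way.

Request:
{"name": "servo_tool", "arguments": {"targets": [[100,0,0.4,0.1,0,0,0.03],[100,0.0,0.8,0.2,0,0,0.06],[100,0.0,1.0,0.3,0,0,0.09]]}}

```text
clock: 3.77
tool_pos: [515.5, -11.8, 231.9]
ee_rot: [[0.04, 0.999, -0.009], [0.999, -0.04, 0.003], [0.002, -0.009, -1.0]]
ft_force: [1.0, 0.4, 0.5]
finger_gap: 35.7
```

Request:
{"name": "servo_tool", "arguments": {"targets": [[100,0,0.4,0,0,0,0.03],[100,0.0,0.8,0,0,0,0.06],[100,0.0,1.0,0,0,0,0.08]]}}

```text
clock: 4.02
tool_pos: [516.0, 91.1, 231.5]
ee_rot: [[-0.123, 0.992, -0.01], [0.992, 0.123, 0.002], [0.003, -0.009, -1.0]]
ft_force: [0.2, 0.2, -0.1]
finger_gap: 72.2
```

Request:
{"name": "servo_tool", "arguments": {"targets": [[100,0,0.4,0,0,0,0],[100,0.0,0.8,0,0,0,0],[100,0.0,1.0,0,0,0,0]]}}

```text
clock: 4.27
tool_pos: [516.5, 194.5, 230.7]
ee_rot: [[-0.124, 0.992, -0.01], [0.992, 0.124, 0.003], [0.004, -0.01, -1.0]]
ft_force: [0.6, -0.3, 0.7]
finger_gap: 85.0
```

Request:
{"name": "servo_tool", "arguments": {"targets": [[100,0.0,0.3,0,0,0,0],[100,0.1,0.6,0,0,0,0],[100,0.1,0.6,0,0,0,0],[100,0.1,0.6,0,0,0,0]]}}

```text
clock: 4.6
tool_pos: [527.0, 255.6, 229.6]
ee_rot: [[-0.126, 0.992, -0.011], [0.992, 0.126, 0.002], [0.004, -0.011, -1.0]]
ft_force: [-0.7, -0.7, 0.3]
finger_gap: 85.3
```

```bash
python3 - <<'E'
from h import *
c=grab("wrist","w3")
E
```

```text
(no output)
```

View pics/w3.png

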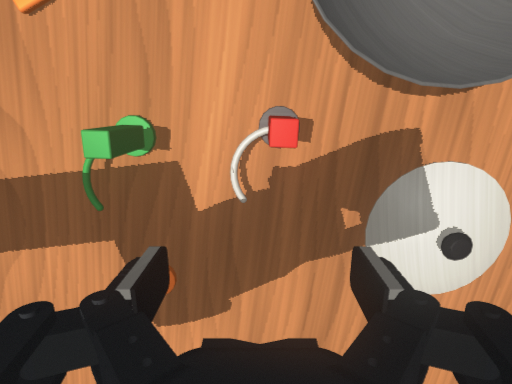

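The red hook shows clearly, with its handle top at (283,132), the arm curving down through (235,170) and the tip at (243,200).

```bash
cat > hk.py <<'E'
from h import *
from scipy.optimize import least_squares
def hook(c,guess):
    hsv=cv2.cvtColor(c["color"],cv2.COLOR_RGB2HSV); P=cloud(c)
    near=np.linalg.norm(P[...,:2]-np.array(guess),axis=-1)<130
    rd=near&((hsv[...,0]<6)|(hsv[...,0]>174))&(hsv[...,1]>150)&(abs(P[...,2]-94)<4)
    cn=max(cv2.findContours(rd.astype(np.uint8),cv2.RETR_EXTERNAL,cv2.CHAIN_APPROX_NONE)[0],key=len)[:,0]
    E=np.array([onz(c,u,v,94)[:2] for u,v in cn],np.float32); mr=cv2.minAreaRect(E); print("handle top",rd.sum(),mr)
    H=np.array(mr[0])
    arm=near&(hsv[...,1]<70)&(hsv[...,2]>60)&(P[...,2]>22)&(P[...,2]<42)&(np.linalg.norm(P[...,:2]-H,axis=-1)>26)
    uv=np.argwhere(arm)[:,::-1]; Q=np.array([onz(c,u,v,33)[:2] for u,v in uv])
    g=lambda x: np.linalg.norm(Q-x,axis=1)-50
    s=least_squares(g,guess,loss="soft_l1"); C=s.x; d=C-H
    a=np.degrees(np.arctan2(*(Q-C).T[::-1]))
    print("arm n",arm.sum(),"C",C.round(1),"rms",np.sqrt(np.mean(s.fun**2)).round(2),"dist HC",np.linalg.norm(d).round(1),"yaw",np.degrees(np.arctan2(d[1],d[0])).round(1))
    ta=np.sort(((a-np.degrees(np.arctan2(-d[1],-d[0])))%360)); print("tip ang",ta[-5:].round(0), "arm angle range",ta[0].round(0))
    return H,C,arm
E
python3 - <<'E'
from hk import *
hook(ld("w3"),(545,257))
E
```

```text
handle top 841 ((541.2540893554688, 306.3523864746094), (25.70210838317871, 25.31466293334961), 7.288244724273682)
arm n 519 C [546.1 257.1] rms 2.12 dist HC 49.5 yaw -84.4
tip ang [132. 132. 133. 133. 133.] arm angle range 30.0
```

Request:
{"name": "servo_tool", "arguments": {"targets": [[100,0.08,0.3,0,0,0,0],[100,0.14,0.51,-0.3,0,0,0],[100,0.14,0.51,-0.65,0,0,0],[100,0.14,0.51,-0.9,0,0,0],[100,0.14,0.51,-0.9,0,0,0]]}}

```text
clock: 5.07
tool_pos: [537.3, 302.3, 133.8]
ee_rot: [[-0.124, 0.992, -0.021], [0.992, 0.124, -0.003], [-0.001, -0.021, -1.0]]
ft_force: [-0.6, 0.1, -0.8]
finger_gap: 85.5
```

Request:
{"name": "servo_tool", "arguments": {"targets": [[100,0.03,0.03,-0.3,0,-0.01,0],[100,0.035,0.04,-0.6,0,-0.01,0],[100,0.035,0.04,-0.8,0,-0.01,0],[100,0.035,0.04,-0.85,0,-0.01,0],[100,0.035,0.04,-0.85,0,-0.01,0]]}}

```text
clock: 5.48
tool_pos: [540.6, 305.0, 48.4]
ee_rot: [[-0.123, 0.992, -0.003], [0.992, 0.123, -0.004], [-0.004, -0.003, -1.0]]
ft_force: [0.5, -0.0, 0.9]
finger_gap: 85.2
```

Upright and centred. I'll close with an 80 N squeeze.

Request:
{"name": "servo_tool", "arguments": {"targets": [[0,0,0,0,0.002,-0.002,0],[0,0,0,0,0.002,-0.002,0],[0,0,0,0,0.002,-0.002,0],[0,0,0,0,0.002,-0.002,0],[0,0,0,0,0.002,-0.002,0]], "squeeze": 80}}

```text
clock: 5.9
tool_pos: [541.1, 305.3, 49.6]
ee_rot: [[-0.122, 0.992, 0.003], [0.992, 0.122, 0.0], [0.0, 0.003, -1.0]]
ft_force: [-2.0, -0.7, 39.2]
finger_gap: 25.6
```

Request:
{"name": "servo_tool", "arguments": {"targets": [[0,0,0,0,0,0,0],[0,0,0,0,0,0,0],[0,0,0,0,0,0,0]]}}

```text
clock: 6.15
tool_pos: [541.2, 305.4, 49.8]
ee_rot: [[-0.123, 0.992, 0.003], [0.992, 0.123, 0.001], [0.0, 0.003, -1.0]]
ft_force: [-0.3, 0.1, 2.7]
finger_gap: 25.3
```

Request:
{"name": "servo_tool", "arguments": {"targets": [[0,0,0,0.2,0,0,0],[0,0,0,0.5,0,0,0],[0,0,0,0.85,0,0,0],[0,0,0,1.0,0,0,0]]}}

```text
clock: 6.48
tool_pos: [542.4, 306.1, 153.2]
ee_rot: [[-0.123, 0.992, 0.006], [0.992, 0.123, 0.002], [0.001, 0.006, -1.0]]
ft_force: [1.2, 0.6, -2.5]
finger_gap: 25.2
```

Request:
{"name": "servo_tool", "arguments": {"targets": [[0,0,-0.25,0.2,0,0,-0.02],[0,0,-0.6,0.3,0,0,-0.04],[0,0,-0.95,0.3,0,0,-0.06]]}}

```text
clock: 6.73
tool_pos: [543.6, 211.3, 185.8]
ee_rot: [[-0.003, 1.0, 0.011], [1.0, 0.003, 0.003], [0.003, 0.011, -1.0]]
ft_force: [0.2, -0.7, -2.4]
finger_gap: 24.9
```

Request:
{"name": "servo_tool", "arguments": {"targets": [[0,0,-0.35,0,0,0,-0.03],[0,0,-0.7,0,0,0,-0.06],[0,0,-1.0,0,0,0,-0.08]]}}

```text
clock: 6.98
tool_pos: [542.8, 109.3, 185.6]
ee_rot: [[0.159, 0.987, 0.01], [0.987, -0.159, 0.001], [0.002, 0.01, -1.0]]
ft_force: [0.1, -0.7, -2.5]
finger_gap: 25.0
```

Request:
{"name": "servo_tool", "arguments": {"targets": [[0,0,-0.35,0,0,0,-0.02],[0,0,-0.65,0,0,0,-0.03],[0,0,-0.85,0,0,0,-0.035],[0,0,-0.85,0,0,0,-0.035]]}}

```text
clock: 7.32
tool_pos: [542.2, 21.0, 185.2]
ee_rot: [[0.231, 0.973, 0.009], [0.973, -0.231, -0.001], [0.001, 0.009, -1.0]]
ft_force: [-0.3, 0.6, -1.7]
finger_gap: 24.8
```

Request:
{"name": "servo_tool", "arguments": {"targets": [[0,-0.05,-0.3,0,0,0,0],[0,-0.1,-0.6,0,0,-0.003,0.004],[0,-0.14,-0.85,-0.2,0,0.004,0.004],[0,-0.14,-0.88,-0.5,0,0.004,0.004],[0,-0.14,-0.88,-0.7,0,0.004,0.004]]}}

```text
clock: 7.73
tool_pos: [527.4, -68.1, 113.6]
ee_rot: [[0.225, 0.974, 0.0], [0.974, -0.225, -0.001], [-0.001, 0.001, -1.0]]
ft_force: [0.9, 0.8, -3.1]
finger_gap: 25.1
```

Request:
{"name": "servo_tool", "arguments": {"targets": [[0,0,0,-0.2,0,0.002,0],[0,0,0,-0.2,0,0.002,0],[0,0,0,-0.2,0,0.002,0]]}}

```text
clock: 7.98
tool_pos: [526.5, -67.5, 92.7]
ee_rot: [[0.225, 0.974, -0.007], [0.974, -0.225, -0.0], [-0.002, -0.006, -1.0]]
ft_force: [0.1, 1.1, -2.6]
finger_gap: 25.3
```

```bash
python3 - <<'E'
from h import *
grab("wrist","w4"); grab("side","s4"); crop("s4",200,120,340,240,5,"c7")
E
```

View pics/w4.png

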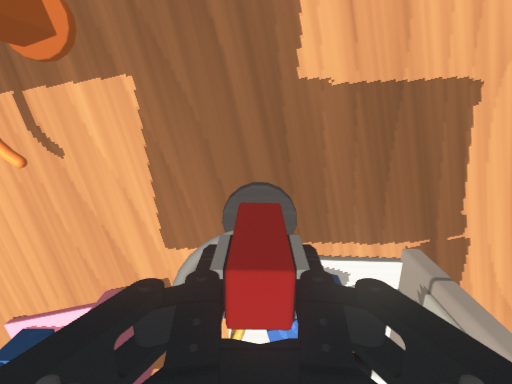

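View pics/c7.png

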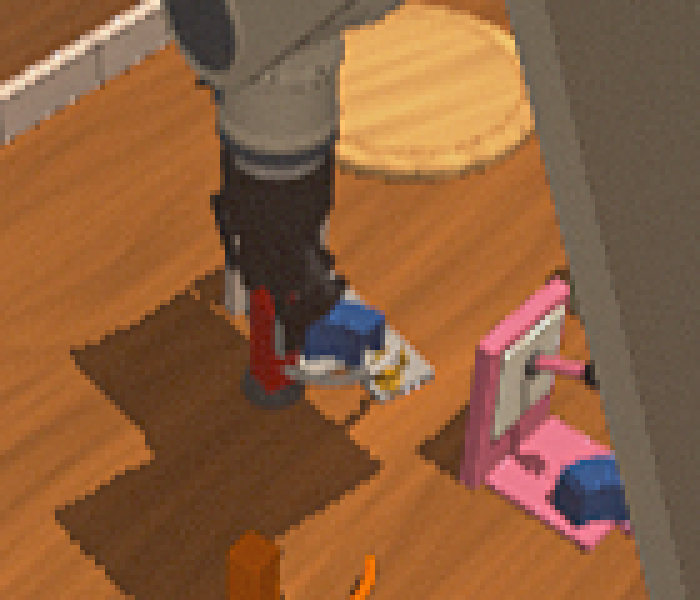

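```bash
python3 - <<'E'
from h import *
from workcell import r
s=r.read_state(); T=s["tool_pos"];R=s["ee_rot"]; print(T)
c=ld("w4"); P=cloud(c); hsv=cv2.cvtColor(c["color"],cv2.COLOR_RGB2HSV)
rd=((hsv[...,0]<6)|(hsv[...,0]>174))&(hsv[...,1]>150); rd[:, :200]=0; rd[:,320:]=0
L=(P-T)@R
for v in range(205,332,8):
    us=np.where(rd[v])[0]
    if len(us): print(v,us[0],us[-1],L[v,us].mean(0).round(1),L[v,us[2],1].round(1),L[v,us[-3],1].round(1))
# foot points
ft=(P[...,2]>25)&(P[...,2]<62)&(abs(L[...,0])<60)&(abs(L[...,1])<40)
f2=ft&(hsv[...,1]<60); q=L[f2]; print("foot",len(q),q.min(0),q.max(0),np.percentile(q[:,2],[5,50,95]))
E
```

```text
[528.18628418 -67.71970815  94.55575204]
205 239 280 [13.9 -1.2 34.8] -12.2 10.0
213 238 281 [14.  -1.1 20.4] -12.0 9.7
221 236 283 [14.  -1.   7.9] -12.1 10.1
229 234 285 [13.9 -1.  -2.6] -12.4 10.4
237 232 287 [ 13.9  -1.  -12. ] -12.6 10.7
245 231 289 [ 14.   -0.7 -20.4] -12.2 10.9
253 229 290 [ 14.1  -0.9 -28. ] -12.4 10.7
261 227 292 [ 14.   -0.9 -34.5] -12.6 10.9
269 226 294 [ 13.9  -0.6 -40.4] -12.3 11.1
277 225 295 [ 13.3  -0.6 -44.9] -12.6 11.2
285 225 294 [  8.4  -0.8 -42.2] -12.6 10.9
293 225 294 [  5.   -0.8 -42.2] -12.8 11.2
301 225 293 [  1.6  -1.  -42.1] -13.0 10.9
309 225 293 [ -0.8  -1.1 -43.6] -13.1 11.0
317 226 292 [ -5.3  -1.  -42.2] -12.8 10.6
325 227 291 [ -8.8  -1.  -42.3] -12.5 10.4
foot 1614 [ -8.47143775 -24.53404217  39.71970983] [24.89807113 21.44493331 49.92996773] [40.69478977 41.80714804 44.32645131]
```

The handle axis sits about (+1, 0) mm from the TCP in the tool frame, and upright. Hook centre = TCP − 49·tool_x, so T = O + 49·tool_x. I'll lower to about 1–2 mm above the counter.

Request:
{"name": "servo_tool", "arguments": {"targets": [[0,0.01,-0.01,-0.15,0,0.0,0],[0,0.01,-0.01,-0.3,0,0.002,0],[0,0.01,-0.01,-0.41,0,0.002,0],[0,0.01,-0.01,-0.42,0,0.002,0],[0,0.01,-0.01,-0.42,0,0.002,0]]}}

```text
clock: 8.5
tool_pos: [529.2, -68.5, 52.8]
ee_rot: [[0.224, 0.974, -0.006], [0.975, -0.224, -0.001], [-0.002, -0.006, -1.0]]
ft_force: [0.9, 0.4, -2.2]
finger_gap: 25.2
```

Request:
{"name": "servo_tool", "arguments": {"targets": [[0,0,0,0,0,0,0],[0,0,0,0,0,0,0]]}}

```text
clock: 8.67
tool_pos: [529.9, -68.6, 53.7]
ee_rot: [[0.224, 0.975, -0.005], [0.975, -0.224, -0.001], [-0.002, -0.005, -1.0]]
ft_force: [-0.3, -0.3, -2.6]
finger_gap: 25.3
```

```bash
python3 - <<'E'
from h import *
from workcell import r
s=r.read_state(); print(s["clock"],s["tool_pos"],s["ee_rot"].round(4).tolist(),s["ft_force"],s["wrist_torque"])
grab("side","s5"); crop("s5",235,165,305,215,10,"c8")
c=grab("wrist","w5"); 
E
```

```text
8.6667 [529.89094989 -68.56999324  53.72697811] [[0.2243, 0.9745, -0.0049], [0.9745, -0.2243, -0.0011], [-0.0021, -0.0046, -1.0]] [-0.28712876 -0.26603458 -2.58952985] [-0.01536697 -0.01008254  0.01751995]
```

View pics/c8.png

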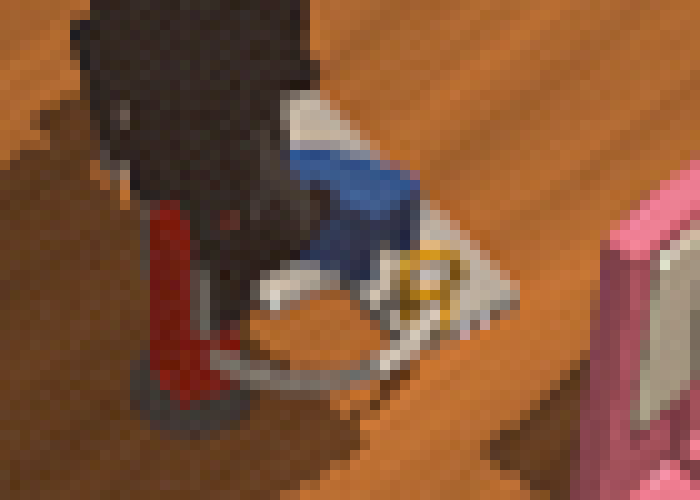

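View pics/w5.png

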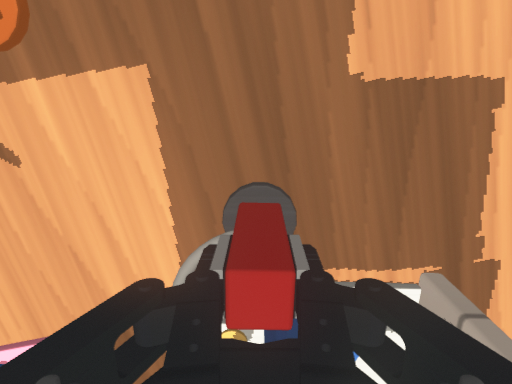

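```bash
python3 - <<'E'
from h import *
from scipy.optimize import least_squares
c=ld("s5")
px=lambda a,b:(235+a/10-0.5,165+b/10-0.5)
t=np.radians(-14.4);R=np.array([[np.cos(t),-np.sin(t)],[np.sin(t),np.cos(t)]])
ring=onz(c,*px(432,277),30); print("ring@30",ring, "pred wrist-based", np.array([518.2,-116.2])+R@[-17.1,-47])
z=32
T=np.array([529.9,-68.6]); tx=np.array([.2243,.9745]); ty=np.array([.9745,-.2243]); C=T-49*tx
print("C pred",C)
# predicted pixels of arm axis by hook model at several angles
for a in (20,40,60,80,100,120,134.6):
    an=np.radians(76.95+a); X=[*(C+50*np.array([np.cos(an),np.sin(an)])),33]; p=proj(c,X); print(a,((p+.5-[235,165])*10).round(0))
Cs=[(250,370),(275,376),(300,379),(325,378),(350,374),(375,366),(400,350),(420,335),(435,318)]
Q=np.array([onz(c,*px(*p),z)[:2] for p in Cs]); s=least_squares(lambda x:np.linalg.norm(Q-x,axis=1)-50,C); print("C side",s.x,np.abs(s.fun).max())
for nm,q in dict(foot=(190,400)).items(): print(nm)
print("O side from ring",ring[:2]-R@[-17.1,-47])
for z,p,st in [(8,(517,300),(-28,None))]: print(onz(c,*px(*p),z))
E
```

```text
ring@30 [ 489.35331982 -158.83269943   30.        ] pred wrist-based [ 489.94880325 -157.4708115 ]
C pred [ 518.9093 -116.3505]
20 [228. 370.]
40 [270. 385.]
60 [317. 388.]
80 [362. 380.]
100 [399. 360.]
120 [423. 333.]
134.6 [432. 310.]
C side [ 521.36485224 -121.82595996] 1.5482660120131797
foot
O side from ring [ 517.60451657 -117.56188793]
[ 469.72584731 -189.37408219    8.        ]
```

Side and wrist views agree within about 1.5 mm. I'll write a helper for the arc deltas from the current pose.

```bash
cat > arc.py <<'E'
import sys,numpy as np
from workcell import r
from h import *
def go(psis,O=(518.2,-116.6),L=49,z=52.0,yc=0.0):
    s=r.read_state();T=s["tool_pos"];R=s["ee_rot"]
    ps=np.degrees(np.arctan2(R[1,0],R[0,0]))
    C=T[:2]-L*np.array([np.cos(np.radians(ps)),np.sin(np.radians(ps))])
    print(f"clk {s['clock']:.2f} T {T.round(1)} psi {ps:.2f} tip {ps+149:.1f} C {C.round(1)} zax {R[:2,2].round(4)} F {s['ft_force'].round(2)} M {s['wrist_torque'].round(3)} gap {s['finger_gap']:.1f}")
    # force in radial/tangential at tip
    a=np.radians(ps-14.4+149+0); 
    tip=np.radians(ps+134.6); tg=np.array([-np.sin(tip),np.cos(tip)]);rd=np.array([np.cos(tip),np.sin(tip)])
    print("tang at tip",(s['ft_force'][:2]@tg).round(2),"rad",(s['ft_force'][:2]@rd).round(2))
    zx=R[:,2]; tilt=np.cross(zx,[0,0,-1])
    for p in psis:
        q=np.radians(p); D=np.array([*(np.array(O)+L*np.array([np.cos(q),np.sin(q)])),z])-T
        print(p,(D/100).round(4).tolist(),"turn",(tilt/2).round(4)[:2].tolist(),round(np.radians(p-ps)/2,4))
if __name__=="__main__": go([float(a) for a in sys.argv[1].split(",")],z=float(sys.argv[2]) if len(sys.argv)>2 else 52.0)
E
python3 arc.py 78,80,82,84,85
```

```text
clk 8.77 T [529.7 -68.6  53.6] psi 77.04 tip 226.0 C [ 518.8 -116.4] zax [-0.0051 -0.0011] F [ 0.93  0.23 -2.1 ] M [ 0.019 -0.055 -0.003] gap 25.4
tang at tip 0.3 rad -0.91
78.0 [-0.0136, -0.0005, -0.0158] turn [0.0005, -0.0026] 0.0084
80.0 [-0.0304, 0.0027, -0.0158] turn [0.0005, -0.0026] 0.0259
82.0 [-0.0473, 0.0054, -0.0158] turn [0.0005, -0.0026] 0.0433
84.0 [-0.0643, 0.0075, -0.0158] turn [0.0005, -0.0026] 0.0608
85.0 [-0.0728, 0.0083, -0.0158] turn [0.0005, -0.0026] 0.0695
```

Request:
{"name": "servo_tool", "arguments": {"targets": [[0,-0.014,0,-0.015,0,-0.002,0.008],[0,-0.03,0.003,-0.016,0,-0.002,0.026],[0,-0.047,0.005,-0.016,0,-0.002,0.043],[0,-0.064,0.008,-0.016,0,-0.002,0.061],[0,-0.073,0.008,-0.016,0,-0.002,0.07]]}}

```text
clock: 9.18
tool_pos: [522.2, -67.8, 52.1]
ee_rot: [[0.084, 0.996, -0.001], [0.996, -0.084, -0.001], [-0.002, -0.001, -1.0]]
ft_force: [0.0, -0.1, -2.2]
finger_gap: 25.1
```

```bash
python3 arc.py 86,87.5,89,90.5,92
```

```text
clk 9.18 T [522.2 -67.8  52.1] psi 85.19 tip 234.2 C [ 518.1 -116.6] zax [-0.0008 -0.0015] F [ 0.04 -0.15 -2.23] M [-0.011 -0.072 -0.018] gap 25.1
tang at tip 0.14 rad 0.07
86.0 [-0.0055, 0.0006, -0.0009] turn [0.0007, -0.0004] 0.0071
87.5 [-0.0183, 0.0013, -0.0009] turn [0.0007, -0.0004] 0.0201
89.0 [-0.0312, 0.0017, -0.0009] turn [0.0007, -0.0004] 0.0332
90.5 [-0.044, 0.0018, -0.0009] turn [0.0007, -0.0004] 0.0463
92.0 [-0.0568, 0.0015, -0.0009] turn [0.0007, -0.0004] 0.0594
```

Request:
{"name": "servo_tool", "arguments": {"targets": [[0,-0.006,0,0,0.001,0,0.007],[0,-0.018,0.001,0,0.001,0,0.02],[0,-0.031,0.002,0,0.001,0,0.033],[0,-0.044,0.002,0,0.001,0,0.046],[0,-0.057,0.002,0,0.001,0,0.06]]}}

```text
clock: 9.6
tool_pos: [516.5, -67.6, 52.2]
ee_rot: [[-0.037, 0.999, -0.0], [0.999, 0.037, 0.001], [0.001, -0.0, -1.0]]
ft_force: [0.7, -0.2, -2.0]
finger_gap: 25.2
```

```bash
python3 arc.py 93,94,95,96,97; python3 - <<'E'
from h import *
grab("side","s6"); crop("s6",235,165,305,215,10,"c9")
grab("wrist","w6")
E
```

```text
clk 9.60 T [516.5 -67.6  52.2] psi 92.15 tip 241.1 C [ 518.3 -116.6] zax [-0.0004  0.0005] F [ 0.74 -0.22 -1.96] M [-0.02  -0.04  -0.036] gap 25.2
tang at tip 0.69 rad -0.35
93.0 [-0.0086, -0.0004, -0.0021] turn [-0.0003, -0.0002] 0.0075
94.0 [-0.0171, -0.0009, -0.0021] turn [-0.0003, -0.0002] 0.0162
95.0 [-0.0257, -0.0015, -0.0021] turn [-0.0003, -0.0002] 0.0249
96.0 [-0.0342, -0.0024, -0.0021] turn [-0.0003, -0.0002] 0.0336
97.0 [-0.0427, -0.0033, -0.0021] turn [-0.0003, -0.0002] 0.0424
```

View pics/c9.png

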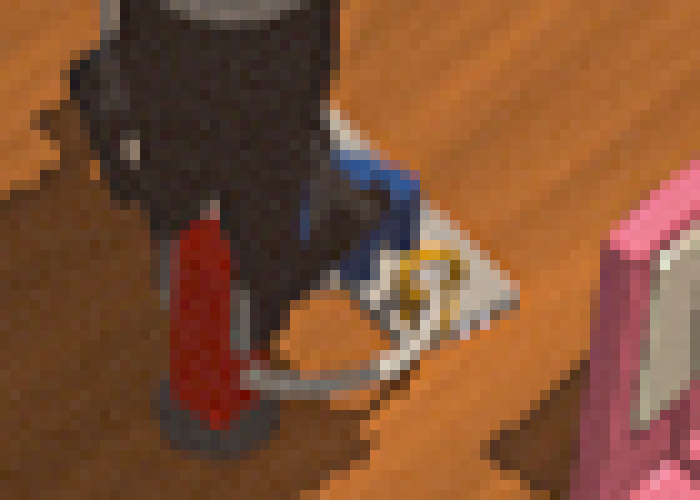

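View pics/w6.png

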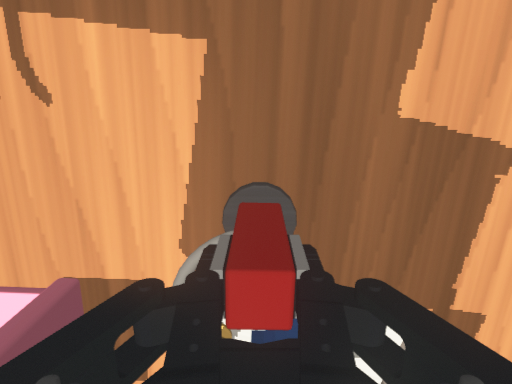

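In the side crop the arm's end lines up with the ring's hole at about (432,275). I'll go on at about 1° per row, watching the force.

Request:
{"name": "servo_tool", "arguments": {"targets": [[0,-0.009,0,-0.002,0,0,0.008],[0,-0.017,-0.001,-0.002,0,0,0.016],[0,-0.026,-0.002,-0.002,0,0,0.025],[0,-0.034,-0.002,-0.002,0,0,0.034],[0,-0.043,-0.003,-0.002,0,0,0.042]]}}

```text
clock: 10.12
tool_pos: [511.9, -67.9, 52.0]
ee_rot: [[-0.122, 0.993, -0.001], [0.993, 0.122, 0.0], [0.001, -0.001, -1.0]]
ft_force: [-0.3, -0.6, -2.3]
finger_gap: 25.7
```

```bash
python3 arc.py 98,99,100,101,102
```

```text
clk 10.12 T [511.9 -67.9  52. ] psi 96.99 tip 246.0 C [ 517.9 -116.6] zax [-0.0008  0.0005] F [-0.29 -0.6  -2.28] M [ 0.008 -0.012  0.011] gap 25.7
tang at tip 0.14 rad 0.65
98.0 [-0.0055, -0.0015, 0.0004] turn [-0.0002, -0.0004] 0.0088
99.0 [-0.014, -0.0028, 0.0004] turn [-0.0002, -0.0004] 0.0175
100.0 [-0.0224, -0.0042, 0.0004] turn [-0.0002, -0.0004] 0.0262
101.0 [-0.0308, -0.0058, 0.0004] turn [-0.0002, -0.0004] 0.035
102.0 [-0.0392, -0.0075, 0.0004] turn [-0.0002, -0.0004] 0.0437
```

Request:
{"name": "servo_tool", "arguments": {"targets": [[0,-0.006,-0.001,0,0,0,0.009],[0,-0.014,-0.003,0,0,0,0.018],[0,-0.022,-0.004,0,0,0,0.026],[0,-0.031,-0.006,0,0,0,0.035],[0,-0.039,-0.008,0,0,0,0.044]]}}

```text
clock: 10.53
tool_pos: [507.9, -68.7, 52.0]
ee_rot: [[-0.21, 0.978, -0.001], [0.978, 0.21, 0.0], [0.001, -0.001, -1.0]]
ft_force: [1.2, -0.7, -2.8]
finger_gap: 25.2
```

```bash
python3 arc.py 103,104,105,106,107
```

```text
clk 10.53 T [507.9 -68.7  52. ] psi 102.14 tip 251.1 C [ 518.2 -116.6] zax [-0.0008  0.0004] F [ 1.24 -0.66 -2.83] M [-0.006 -0.053  0.055] gap 25.2
tang at tip 1.4 rad -0.13
103.0 [-0.0076, -0.0013, 0.0004] turn [-0.0002, -0.0004] 0.0075
104.0 [-0.0159, -0.0033, 0.0004] turn [-0.0002, -0.0004] 0.0162
105.0 [-0.0242, -0.0055, 0.0004] turn [-0.0002, -0.0004] 0.025
106.0 [-0.0324, -0.0078, 0.0004] turn [-0.0002, -0.0004] 0.0337
107.0 [-0.0406, -0.0102, 0.0004] turn [-0.0002, -0.0004] 0.0424
```

Request:
{"name": "servo_tool", "arguments": {"targets": [[0,-0.008,-0.001,0,0,0,0.008],[0,-0.016,-0.003,0,0,0,0.016],[0,-0.024,-0.006,0,0,0,0.025],[0,-0.032,-0.008,0,0,0,0.034],[0,-0.041,-0.01,0,0,0,0.042]]}}

```text
clock: 10.95
tool_pos: [503.8, -69.8, 52.0]
ee_rot: [[-0.293, 0.956, -0.001], [0.956, 0.293, 0.0], [0.001, -0.001, -1.0]]
ft_force: [0.9, 0.8, -3.2]
finger_gap: 25.4
```

```bash
python3 arc.py 108,109,110,111,112;  python3 - <<'E'
from h import *
grab("side","s7"); crop("s7",235,165,305,215,10,"c10")
E
```

```text
clk 10.95 T [503.8 -69.8  52. ] psi 107.05 tip 256.1 C [ 518.2 -116.6] zax [-0.0008  0.0003] F [ 0.89  0.76 -3.18] M [ 0.02  -0.021 -0.014] gap 25.4
tang at tip 0.42 rad -1.09
108.0 [-0.0074, -0.0024, 0.0004] turn [-0.0002, -0.0004] 0.0083
109.0 [-0.0155, -0.0051, 0.0004] turn [-0.0002, -0.0004] 0.017
110.0 [-0.0235, -0.0079, 0.0004] turn [-0.0002, -0.0004] 0.0257
111.0 [-0.0315, -0.0109, 0.0004] turn [-0.0002, -0.0004] 0.0345
112.0 [-0.0395, -0.0141, 0.0004] turn [-0.0002, -0.0004] 0.0432
```

View pics/c10.png

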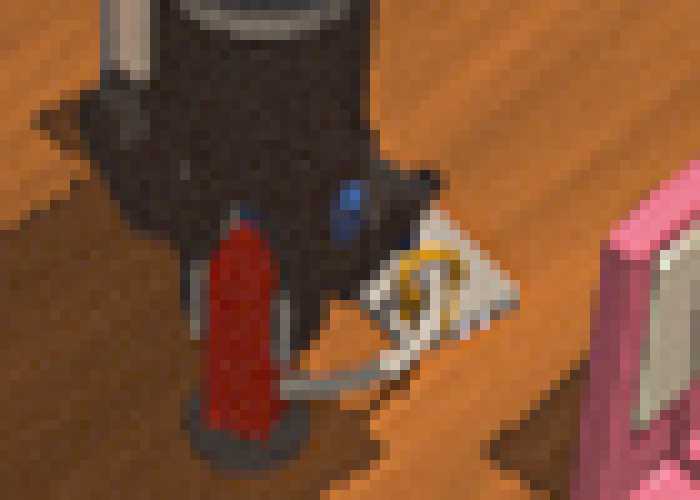

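Request:
{"name": "servo_tool", "arguments": {"targets": [[0,-0.007,-0.002,0,0,0,0.008],[0,-0.016,-0.005,0,0,0,0.017],[0,-0.024,-0.008,0,0,0,0.026],[0,-0.032,-0.011,0,0,0,0.034],[0,-0.04,-0.014,0,0,0,0.043]]}}

```text
clock: 11.42
tool_pos: [499.5, -71.2, 51.9]
ee_rot: [[-0.376, 0.926, -0.001], [0.926, 0.376, 0.0], [0.001, -0.001, -1.0]]
ft_force: [1.1, 0.4, -1.9]
finger_gap: 25.5
```

```bash
python3 arc.py 113,114,115,116,117
```

```text
clk 11.42 T [499.5 -71.2  51.9] psi 112.12 tip 261.1 C [ 517.9 -116.6] zax [-0.0011  0.0003] F [ 1.07  0.36 -1.85] M [ 0.001  0.007 -0.023] gap 25.5
tang at tip 0.84 rad -0.75
113.0 [-0.0042, -0.0031, 0.0005] turn [-0.0001, -0.0006] 0.0077
114.0 [-0.012, -0.0065, 0.0005] turn [-0.0001, -0.0006] 0.0164
115.0 [-0.0198, -0.0101, 0.0005] turn [-0.0001, -0.0006] 0.0252
116.0 [-0.0275, -0.0138, 0.0005] turn [-0.0001, -0.0006] 0.0339
117.0 [-0.0352, -0.0176, 0.0005] turn [-0.0001, -0.0006] 0.0426
```

Request:
{"name": "servo_tool", "arguments": {"targets": [[0,-0.004,-0.003,0,0,0,0.008],[0,-0.012,-0.006,0,0,0,0.016],[0,-0.02,-0.01,0,0,0,0.025],[0,-0.028,-0.014,0,0,0,0.034],[0,-0.035,-0.018,0,0,0,0.043]]}}

```text
clock: 11.83
tool_pos: [495.9, -73.0, 51.9]
ee_rot: [[-0.456, 0.89, -0.001], [0.89, 0.456, 0.0], [0.001, -0.001, -1.0]]
ft_force: [-0.6, -0.1, -2.8]
finger_gap: 25.4
```

```bash
python3 arc.py 118,119,120,121,122
```

```text
clk 11.83 T [495.9 -73.   51.9] psi 117.15 tip 266.1 C [ 518.2 -116.6] zax [-0.0012  0.0002] F [-0.61 -0.06 -2.77] M [ 0.093  0.009 -0.043] gap 25.4
tang at tip -0.56 rad 0.25
118.0 [-0.0066, -0.0029, 0.0007] turn [-0.0001, -0.0006] 0.0074
119.0 [-0.0142, -0.007, 0.0007] turn [-0.0001, -0.0006] 0.0162
120.0 [-0.0216, -0.0112, 0.0007] turn [-0.0001, -0.0006] 0.0249
121.0 [-0.029, -0.0155, 0.0007] turn [-0.0001, -0.0006] 0.0336
122.0 [-0.0363, -0.02, 0.0007] turn [-0.0001, -0.0006] 0.0424
```

Request:
{"name": "servo_tool", "arguments": {"targets": [[0,-0.007,-0.003,0,0,0,0.008],[0,-0.014,-0.007,0,0,0,0.016],[0,-0.022,-0.011,0,0,0,0.025],[0,-0.029,-0.016,0,0,0,0.034],[0,-0.036,-0.02,0,0,0,0.042]]}}

```text
clock: 12.25
tool_pos: [492.2, -75.1, 51.9]
ee_rot: [[-0.531, 0.847, -0.001], [0.847, 0.531, 0.0], [0.001, -0.001, -1.0]]
ft_force: [-0.2, -0.1, -3.2]
finger_gap: 25.3
```

```bash
python3 arc.py 123,124,125,126,127;  python3 - <<'E'
from h import *
grab("side","s8"); crop("s8",235,165,305,215,10,"c11")
E
```

```text
clk 12.25 T [492.2 -75.1  51.9] psi 122.06 tip 271.1 C [ 518.2 -116.6] zax [-0.0012  0.0001] F [-0.15 -0.15 -3.18] M [ 0.033 -0.024 -0.024] gap 25.3
tang at tip -0.11 rad 0.18
123.0 [-0.0069, -0.0042, 0.0006] turn [-0.0, -0.0006] 0.0082
124.0 [-0.0141, -0.0089, 0.0006] turn [-0.0, -0.0006] 0.0169
125.0 [-0.0211, -0.0138, 0.0006] turn [-0.0, -0.0006] 0.0257
126.0 [-0.0281, -0.0187, 0.0006] turn [-0.0, -0.0006] 0.0344
127.0 [-0.0349, -0.0238, 0.0006] turn [-0.0, -0.0006] 0.0431
```

View pics/c11.png

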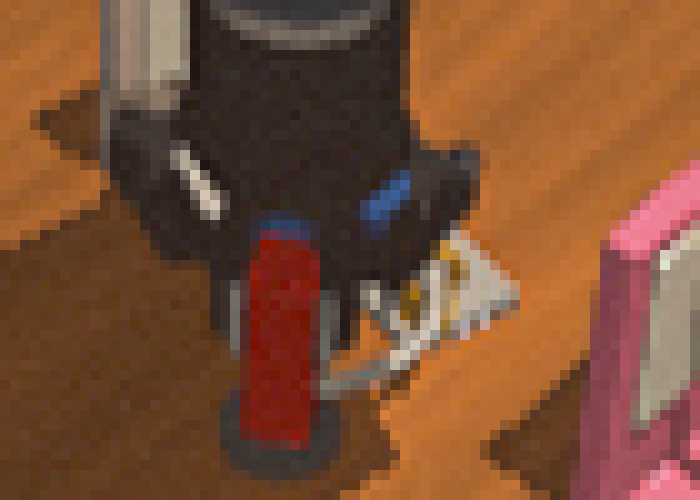

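The arm passes through the ring's hole with no contact force. On towards the socket mouth.

Request:
{"name": "servo_tool", "arguments": {"targets": [[0,-0.007,-0.004,0,0,0,0.008],[0,-0.014,-0.009,0,0,0,0.017],[0,-0.021,-0.014,0,0,0,0.026],[0,-0.028,-0.019,0,0,0,0.034],[0,-0.035,-0.024,0,0,0,0.043]]}}

```text
clock: 12.72
tool_pos: [488.4, -77.6, 51.9]
ee_rot: [[-0.604, 0.797, -0.001], [0.797, 0.604, -0.0], [0.001, -0.001, -1.0]]
ft_force: [-0.2, -0.0, -2.4]
finger_gap: 25.4
```

```bash
python3 arc.py 128,129,130,131,132
```

```text
clk 12.72 T [488.4 -77.6  51.9] psi 127.13 tip 276.1 C [ 518.  -116.6] zax [-0.0014 -0.    ] F [-0.19 -0.01 -2.39] M [ 0.026 -0.009 -0.005] gap 25.4
tang at tip -0.19 rad 0.04
128.0 [-0.0041, -0.0041, 0.001] turn [0.0, -0.0007] 0.0076
129.0 [-0.0108, -0.0095, 0.001] turn [0.0, -0.0007] 0.0163
130.0 [-0.0174, -0.0149, 0.001] turn [0.0, -0.0007] 0.0251
131.0 [-0.0239, -0.0205, 0.001] turn [0.0, -0.0007] 0.0338
132.0 [-0.0303, -0.0261, 0.001] turn [0.0, -0.0007] 0.0425
```

Request:
{"name": "servo_tool", "arguments": {"targets": [[0,-0.004,-0.004,0,0,0,0.008],[0,-0.011,-0.01,0,0,0,0.016],[0,-0.017,-0.015,0,0,0,0.025],[0,-0.024,-0.021,0,0,0,0.034],[0,-0.03,-0.026,0,0,0,0.042]]}}

```text
clock: 13.13
tool_pos: [485.4, -80.2, 51.9]
ee_rot: [[-0.67, 0.743, -0.001], [0.743, 0.67, -0.0], [0.001, -0.001, -1.0]]
ft_force: [-1.2, -0.9, -2.3]
finger_gap: 25.3
```

```bash
python3 arc.py 133,134,135,136,137
```

```text
clk 13.13 T [485.4 -80.2  51.9] psi 132.04 tip 281.0 C [ 518.2 -116.6] zax [-0.0014 -0.0002] F [-1.21 -0.85 -2.28] M [-0.035 -0.03  -0.086] gap 25.3
tang at tip -1.16 rad 0.92
133.0 [-0.0062, -0.0052, 0.0009] turn [0.0001, -0.0007] 0.0084
134.0 [-0.0124, -0.0111, 0.0009] turn [0.0001, -0.0007] 0.0171
135.0 [-0.0185, -0.0171, 0.0009] turn [0.0001, -0.0007] 0.0259
136.0 [-0.0245, -0.0232, 0.0009] turn [0.0001, -0.0007] 0.0346
137.0 [-0.0303, -0.0294, 0.0009] turn [0.0001, -0.0007] 0.0433
```

Request:
{"name": "servo_tool", "arguments": {"targets": [[0,-0.006,-0.005,0,0,0,0.008],[0,-0.012,-0.011,0,0,0,0.017],[0,-0.018,-0.017,0,0,0,0.026]]}}

```text
clock: 13.38
tool_pos: [483.5, -82.0, 51.9]
ee_rot: [[-0.709, 0.706, -0.001], [0.706, 0.709, -0.0], [0.001, -0.001, -1.0]]
ft_force: [0.2, -0.3, -2.5]
finger_gap: 25.0
```

```bash
python3 arc.py 136,137,138,139,140
```

```text
clk 13.38 T [483.5 -82.   51.9] psi 135.12 tip 284.1 C [ 518.2 -116.6] zax [-0.0014 -0.0002] F [ 0.24 -0.34 -2.46] M [ 0.02  -0.001  0.003] gap 25.0
tang at tip 0.24 rad 0.34
136.0 [-0.0055, -0.0058, 0.001] turn [0.0001, -0.0007] 0.0077
137.0 [-0.0114, -0.012, 0.001] turn [0.0001, -0.0007] 0.0164
138.0 [-0.0171, -0.0183, 0.001] turn [0.0001, -0.0007] 0.0251
139.0 [-0.0228, -0.0247, 0.001] turn [0.0001, -0.0007] 0.0338
140.0 [-0.0284, -0.0312, 0.001] turn [0.0001, -0.0007] 0.0426
```

Request:
{"name": "servo_tool", "arguments": {"targets": [[0,-0.006,-0.006,0,0,0,0.008],[0,-0.011,-0.012,0,0,0,0.016],[0,-0.017,-0.018,0,0,0,0.025],[0,-0.023,-0.025,0,0,0,0.034],[0,-0.028,-0.031,0,0,0,0.043]]}}

```text
clock: 13.8
tool_pos: [480.7, -85.2, 51.9]
ee_rot: [[-0.768, 0.641, -0.001], [0.641, 0.768, -0.0], [0.001, -0.001, -1.0]]
ft_force: [0.2, -0.8, -2.5]
finger_gap: 25.2
```

```bash
python3 arc.py 141,142,143,144
```

```text
clk 13.80 T [480.7 -85.2  51.9] psi 140.15 tip 289.2 C [ 518.3 -116.6] zax [-0.0014 -0.0004] F [ 0.2  -0.79 -2.49] M [0.04  0.071 0.001] gap 25.2
tang at tip 0.14 rad 0.8
141.0 [-0.0054, -0.0059, 0.0009] turn [0.0002, -0.0007] 0.0074
142.0 [-0.0108, -0.0126, 0.0009] turn [0.0002, -0.0007] 0.0161
143.0 [-0.016, -0.0194, 0.0009] turn [0.0002, -0.0007] 0.0248
144.0 [-0.021, -0.0263, 0.0009] turn [0.0002, -0.0007] 0.0336
```

Now feeling for the pad in 2° steps.

Request:
{"name": "servo_tool", "arguments": {"targets": [[0,-0.005,-0.006,0,0,0,0.007],[0,-0.011,-0.013,0,0,0,0.016],[0,-0.011,-0.013,0,0,0,0.016]]}}

```text
clock: 14.05
tool_pos: [479.4, -86.6, 51.9]
ee_rot: [[-0.789, 0.615, -0.002], [0.615, 0.789, -0.0], [0.001, -0.001, -1.0]]
ft_force: [0.2, 0.8, -2.6]
finger_gap: 25.0
```

```bash
python3 arc.py 143,144,145,146
```

```text
clk 14.05 T [479.4 -86.6  51.9] psi 142.06 tip 291.1 C [ 518.  -116.7] zax [-0.0015 -0.0004] F [ 0.22  0.81 -2.61] M [ 0.002 -0.011  0.041] gap 25.0
tang at tip 0.31 rad -0.78
143.0 [-0.0033, -0.0055, 0.0012] turn [0.0002, -0.0008] 0.0082
144.0 [-0.0084, -0.0123, 0.0012] turn [0.0002, -0.0008] 0.017
145.0 [-0.0134, -0.0193, 0.0012] turn [0.0002, -0.0008] 0.0257
146.0 [-0.0182, -0.0264, 0.0012] turn [0.0002, -0.0008] 0.0344
```

Request:
{"name": "servo_tool", "arguments": {"targets": [[0,-0.003,-0.006,0,0,0,0.008],[0,-0.008,-0.012,0,0,0,0.017],[0,-0.008,-0.012,0,0,0,0.017]]}}

```text
clock: 14.3
tool_pos: [478.5, -87.8, 51.9]
ee_rot: [[-0.81, 0.587, -0.002], [0.587, 0.81, -0.0], [0.001, -0.001, -1.0]]
ft_force: [-0.0, 0.5, -2.8]
finger_gap: 25.3
```

```bash
python3 arc.py 145,146,147,148
```

```text
clk 14.30 T [478.5 -87.8  51.9] psi 144.09 tip 293.1 C [ 518.2 -116.6] zax [-0.0016 -0.0005] F [-0.02  0.5  -2.84] M [ 0.047 -0.04   0.023] gap 25.3
tang at tip 0.05 rad -0.5
145.0 [-0.0044, -0.0066, 0.0012] turn [0.0002, -0.0008] 0.0079
146.0 [-0.0092, -0.0136, 0.0012] turn [0.0002, -0.0008] 0.0167
147.0 [-0.014, -0.0208, 0.0012] turn [0.0002, -0.0008] 0.0254
148.0 [-0.0186, -0.028, 0.0012] turn [0.0002, -0.0008] 0.0341
```

Request:
{"name": "servo_tool", "arguments": {"targets": [[0,-0.004,-0.007,0,0,0,0.008],[0,-0.009,-0.014,0,0,0,0.017],[0,-0.009,-0.014,0,0,0,0.017]]}}

```text
clock: 14.55
tool_pos: [477.5, -89.3, 51.9]
ee_rot: [[-0.83, 0.558, -0.002], [0.558, 0.83, -0.0], [0.001, -0.001, -1.0]]
ft_force: [0.5, 0.8, -2.6]
finger_gap: 25.1
```

```bash
python3 arc.py 147,148,149,150
```

```text
clk 14.55 T [477.5 -89.3  51.9] psi 146.11 tip 295.1 C [ 518.1 -116.6] zax [-0.0017 -0.0005] F [ 0.48  0.84 -2.58] M [ 0.015 -0.027  0.025] gap 25.1
tang at tip 0.63 rad -0.74
147.0 [-0.0035, -0.0059, 0.0015] turn [0.0002, -0.0009] 0.0077
148.0 [-0.0081, -0.0131, 0.0015] turn [0.0002, -0.0009] 0.0165
149.0 [-0.0126, -0.0204, 0.0015] turn [0.0002, -0.0009] 0.0252
150.0 [-0.0169, -0.0277, 0.0015] turn [0.0002, -0.0009] 0.0339
```

Request:
{"name": "servo_tool", "arguments": {"targets": [[0,-0.004,-0.006,0,0,0,0.008],[0,-0.008,-0.013,0,0,0,0.017],[0,-0.008,-0.013,0,0,0,0.017]]}}

```text
clock: 14.8
tool_pos: [476.6, -90.7, 51.9]
ee_rot: [[-0.849, 0.528, -0.002], [0.528, 0.849, -0.001], [0.001, -0.001, -1.0]]
ft_force: [-0.3, 0.4, -2.9]
finger_gap: 25.1
```

```bash
python3 arc.py 149,150,151,152
```

```text
clk 14.80 T [476.6 -90.7  51.9] psi 148.14 tip 297.1 C [ 518.2 -116.6] zax [-0.0017 -0.0006] F [-0.34  0.41 -2.88] M [-0.039 -0.033  0.002] gap 25.1
tang at tip -0.24 rad -0.47
149.0 [-0.0039, -0.0062, 0.0013] turn [0.0003, -0.0009] 0.0075
150.0 [-0.0083, -0.0136, 0.0013] turn [0.0003, -0.0009] 0.0162
151.0 [-0.0125, -0.021, 0.0013] turn [0.0003, -0.0009] 0.0249
152.0 [-0.0166, -0.0285, 0.0013] turn [0.0003, -0.0009] 0.0337
```

Request:
{"name": "servo_tool", "arguments": {"targets": [[0,-0.004,-0.006,0,0,0,0.008],[0,-0.008,-0.014,0,0,0,0.016],[0,-0.008,-0.014,0,0,0,0.016]]}}

```text
clock: 15.05
tool_pos: [475.7, -92.2, 51.9]
ee_rot: [[-0.866, 0.499, -0.002], [0.499, 0.866, -0.001], [0.001, -0.001, -1.0]]
ft_force: [0.8, -0.5, -2.4]
finger_gap: 25.2
```

```bash
python3 arc.py 151,152,153,154
```

```text
clk 15.05 T [475.7 -92.2  51.9] psi 150.04 tip 299.0 C [ 518.1 -116.7] zax [-0.0018 -0.0006] F [ 0.81 -0.48 -2.44] M [-0.008 -0.062 -0.015] gap 25.2
tang at tip 0.66 rad 0.67
151.0 [-0.0033, -0.0061, 0.0013] turn [0.0003, -0.0009] 0.0084
152.0 [-0.0074, -0.0136, 0.0013] turn [0.0003, -0.0009] 0.0171
153.0 [-0.0113, -0.0212, 0.0013] turn [0.0003, -0.0009] 0.0258
154.0 [-0.0151, -0.0288, 0.0013] turn [0.0003, -0.0009] 0.0345
```

Request:
{"name": "servo_tool", "arguments": {"targets": [[0,-0.003,-0.006,0,0,0,0.008],[0,-0.007,-0.014,0,0,0,0.017],[0,-0.007,-0.014,0,0,0,0.017]]}}

```text
clock: 15.3
tool_pos: [474.9, -93.7, 51.8]
ee_rot: [[-0.884, 0.468, -0.002], [0.468, 0.884, -0.001], [0.001, -0.001, -1.0]]
ft_force: [-0.8, 0.0, -2.2]
finger_gap: 25.3
```

```bash
python3 arc.py 153,154,155,156
```

```text
clk 15.30 T [474.9 -93.7  51.8] psi 152.08 tip 301.1 C [ 518.2 -116.7] zax [-0.0019 -0.0007] F [-0.78  0.03 -2.24] M [ 0.077 -0.001  0.03 ] gap 25.3
tang at tip -0.73 rad -0.26
153.0 [-0.0035, -0.0062, 0.0016] turn [0.0004, -0.0009] 0.0081
154.0 [-0.0074, -0.0138, 0.0016] turn [0.0004, -0.0009] 0.0168
155.0 [-0.011, -0.0215, 0.0016] turn [0.0004, -0.0009] 0.0255
156.0 [-0.0146, -0.0293, 0.0016] turn [0.0004, -0.0009] 0.0342
```

Request:
{"name": "servo_tool", "arguments": {"targets": [[0,-0.003,-0.006,0.001,0,-0.001,0.008],[0,-0.007,-0.014,0.001,0,-0.001,0.017],[0,-0.007,-0.014,0.001,0,-0.001,0.017]]}}

```text
clock: 15.55
tool_pos: [474.0, -95.2, 51.9]
ee_rot: [[-0.9, 0.437, 0.0], [0.437, 0.9, -0.001], [-0.0, -0.001, -1.0]]
ft_force: [1.1, -0.1, -2.7]
finger_gap: 25.2
```

```bash
python3 arc.py 155,156,157,158
```

```text
clk 15.55 T [474.  -95.2  51.9] psi 154.10 tip 303.1 C [ 518.1 -116.6] zax [ 0.     -0.0007] F [ 1.06 -0.07 -2.67] M [ 0.056 -0.034  0.045] gap 25.2
tang at tip 0.98 rad 0.41
155.0 [-0.0025, -0.0065, 0.0008] turn [0.0003, 0.0] 0.0079
156.0 [-0.0061, -0.0143, 0.0008] turn [0.0003, 0.0] 0.0166
157.0 [-0.0095, -0.0222, 0.0008] turn [0.0003, 0.0] 0.0253
158.0 [-0.0127, -0.0301, 0.0008] turn [0.0003, 0.0] 0.034
```

Request:
{"name": "servo_tool", "arguments": {"targets": [[0,-0.003,-0.006,0,0,0,0.008],[0,-0.006,-0.014,0,0,0,0.017],[0,-0.006,-0.014,0,0,0,0.017]]}}

```text
clock: 15.8
tool_pos: [473.4, -96.8, 51.9]
ee_rot: [[-0.914, 0.405, 0.0], [0.405, 0.914, -0.001], [-0.0, -0.001, -1.0]]
ft_force: [1.1, -0.2, -1.6]
finger_gap: 25.4
```

```bash
python3 arc.py 157,158,159,160
```

```text
clk 15.80 T [473.4 -96.8  51.9] psi 156.13 tip 305.1 C [ 518.2 -116.6] zax [ 0.     -0.0007] F [ 1.11 -0.2  -1.63] M [ 0.009 -0.005 -0.031] gap 25.4
tang at tip 0.97 rad 0.58
157.0 [-0.0029, -0.007, 0.0007] turn [0.0004, 0.0] 0.0076
158.0 [-0.0062, -0.0149, 0.0007] turn [0.0004, 0.0] 0.0163
159.0 [-0.0093, -0.0229, 0.0007] turn [0.0004, 0.0] 0.0251
160.0 [-0.0123, -0.0309, 0.0007] turn [0.0004, 0.0] 0.0338
```

Request:
{"name": "servo_tool", "arguments": {"targets": [[0,-0.003,-0.007,0,0,0,0.008],[0,-0.006,-0.015,0,0,0,0.016],[0,-0.006,-0.015,0,0,0,0.016]]}}

```text
clock: 16.05
tool_pos: [472.7, -98.4, 51.9]
ee_rot: [[-0.927, 0.374, 0.0], [0.374, 0.927, -0.001], [-0.0, -0.001, -1.0]]
ft_force: [-1.1, -0.2, -1.8]
finger_gap: 25.3
```

```bash
python3 arc.py 159,160,161,162
```

```text
clk 16.05 T [472.7 -98.4  51.9] psi 158.04 tip 307.0 C [ 518.2 -116.7] zax [ 0.     -0.0008] F [-1.13 -0.17 -1.81] M [-0.002  0.025 -0.017] gap 25.3
tang at tip -1.11 rad -0.28
159.0 [-0.0028, -0.0068, 0.0007] turn [0.0004, 0.0] 0.0084
160.0 [-0.0058, -0.0148, 0.0007] turn [0.0004, 0.0] 0.0171
161.0 [-0.0087, -0.0229, 0.0007] turn [0.0004, 0.0] 0.0259
162.0 [-0.0114, -0.031, 0.0007] turn [0.0004, 0.0] 0.0346
```

Request:
{"name": "servo_tool", "arguments": {"targets": [[0,-0.003,-0.007,0,0,0,0.008],[0,-0.005,-0.012,0,0,0,0.014],[0,-0.005,-0.012,0,0,0,0.014]]}}

```text
clock: 16.3
tool_pos: [472.2, -99.7, 51.9]
ee_rot: [[-0.938, 0.347, 0.0], [0.347, 0.938, -0.001], [-0.0, -0.001, -1.0]]
ft_force: [-0.3, -0.1, -1.4]
finger_gap: 25.0
```

```bash
python3 arc.py 160,161,162,163
```

```text
clk 16.30 T [472.2 -99.7  51.9] psi 159.69 tip 308.7 C [ 518.1 -116.7] zax [ 0.     -0.0007] F [-0.26 -0.1  -1.43] M [-0.015  0.039 -0.067] gap 25.0
tang at tip -0.28 rad -0.01
160.0 [-0.0002, -0.0019, 0.0006] turn [0.0004, 0.0] 0.0027
161.0 [-0.003, -0.0099, 0.0006] turn [0.0004, 0.0] 0.0114
162.0 [-0.0057, -0.0181, 0.0006] turn [0.0004, 0.0] 0.0202
163.0 [-0.0083, -0.0262, 0.0006] turn [0.0004, 0.0] 0.0289
```

Request:
{"name": "servo_tool", "arguments": {"targets": [[0,-0.002,-0.006,0,0,0,0.007],[0,-0.003,-0.01,0,0,0,0.011],[0,-0.003,-0.01,0,0,0,0.011]]}}

```text
clock: 16.55
tool_pos: [471.8, -100.7, 51.9]
ee_rot: [[-0.945, 0.326, -0.0], [0.326, 0.945, -0.001], [-0.0, -0.001, -1.0]]
ft_force: [1.0, 0.3, -2.2]
finger_gap: 24.9
```

```bash
python3 arc.py 161,162,163,164
```

```text
clk 16.55 T [ 471.8 -100.7   51.9] psi 160.98 tip 310.0 C [ 518.2 -116.7] zax [-0.     -0.0007] F [ 1.02  0.28 -2.16] M [ 0.004 -0.013 -0.09 ] gap 24.9
tang at tip 1.04 rad 0.19
161.0 [0.0003, 0.0008, 0.0008] turn [0.0004, -0.0] 0.0001
162.0 [-0.0024, -0.0073, 0.0008] turn [0.0004, -0.0] 0.0089
163.0 [-0.005, -0.0155, 0.0008] turn [0.0004, -0.0] 0.0176
164.0 [-0.0074, -0.0237, 0.0008] turn [0.0004, -0.0] 0.0263
```

Request:
{"name": "servo_tool", "arguments": {"targets": [[0,-0.002,-0.007,0,0,0,0.009],[0,-0.002,-0.007,0,0,0,0.009],[0,-0.002,-0.007,0,0,0,0.009]]}}

```text
clock: 16.8
tool_pos: [471.7, -101.5, 51.9]
ee_rot: [[-0.951, 0.309, 0.0], [0.309, 0.951, -0.001], [-0.0, -0.001, -1.0]]
ft_force: [0.5, -0.2, -2.3]
finger_gap: 25.3
```

```bash
python3 arc.py 162,163,164,165
```

```text
clk 16.80 T [ 471.7 -101.5   51.9] psi 162.02 tip 311.0 C [ 518.3 -116.6] zax [ 0.     -0.0007] F [ 0.53 -0.18 -2.33] M [ 0.024 -0.007  0.001] gap 25.3
tang at tip 0.39 rad 0.4
162.0 [-0.0007, -0.0001, 0.0009] turn [0.0004, 0.0] -0.0002
163.0 [-0.0033, -0.0082, 0.0009] turn [0.0004, 0.0] 0.0086
164.0 [-0.0057, -0.0164, 0.0009] turn [0.0004, 0.0] 0.0173
165.0 [-0.008, -0.0247, 0.0009] turn [0.0004, 0.0] 0.026
```

No contact yet; carrying on.

Request:
{"name": "servo_tool", "arguments": {"targets": [[0,-0.003,-0.008,0,0,0,0.009],[0,-0.005,-0.012,0,0,0,0.013],[0,-0.005,-0.012,0,0,0,0.013]]}}

```text
clock: 17.05
tool_pos: [471.1, -102.7, 51.9]
ee_rot: [[-0.959, 0.283, 0.0], [0.283, 0.959, -0.001], [-0.0, -0.001, -1.0]]
ft_force: [0.7, -0.5, -1.8]
finger_gap: 25.0
```

```bash
python3 arc.py 164,165,166,167
```

```text
clk 17.05 T [ 471.1 -102.7   51.9] psi 163.54 tip 312.5 C [ 518.1 -116.6] zax [ 0.     -0.0007] F [ 0.69 -0.53 -1.79] M [-0.029 -0.027  0.062] gap 25.0
tang at tip 0.36 rad 0.79
164.0 [-0.0004, -0.0037, 0.0008] turn [0.0004, 0.0] 0.004
165.0 [-0.0027, -0.0119, 0.0008] turn [0.0004, 0.0] 0.0127
166.0 [-0.0048, -0.0202, 0.0008] turn [0.0004, 0.0] 0.0214
167.0 [-0.0068, -0.0285, 0.0008] turn [0.0004, 0.0] 0.0302
```

Request:
{"name": "servo_tool", "arguments": {"targets": [[0,-0.002,-0.008,0,0,0,0.008],[0,-0.003,-0.012,0,0,0,0.013],[0,-0.003,-0.012,0,0,0,0.013]]}}

```text
clock: 17.3
tool_pos: [470.5, -104.0, 51.9]
ee_rot: [[-0.966, 0.258, -0.001], [0.258, 0.966, -0.001], [0.0, -0.001, -1.0]]
ft_force: [-2.0, -0.2, -2.9]
finger_gap: 25.3
```

```bash
python3 arc.py 165,166,167,168
```

```text
clk 17.30 T [ 470.5 -104.    51.9] psi 165.07 tip 314.1 C [ 517.8 -116.6] zax [-0.0005 -0.0007] F [-1.98 -0.24 -2.93] M [-0.18   0.177 -0.111] gap 25.3
tang at tip -1.84 rad -0.77
165.0 [0.0038, 0.0011, 0.0013] turn [0.0003, -0.0003] -0.0006
166.0 [0.0017, -0.0072, 0.0013] turn [0.0003, -0.0003] 0.0081
167.0 [-0.0003, -0.0155, 0.0013] turn [0.0003, -0.0003] 0.0168
168.0 [-0.0022, -0.0239, 0.0013] turn [0.0003, -0.0003] 0.0255
```

First contact at about 2 N, at tip angle 314°. I'll press in small steps towards 6 N.

Request:
{"name": "servo_tool", "arguments": {"targets": [[0,0.002,-0.004,0,0,0,0.005],[0,0.002,-0.004,0,0,0,0.005]]}}

```text
clock: 17.47
tool_pos: [470.3, -104.5, 51.8]
ee_rot: [[-0.969, 0.247, -0.001], [0.247, 0.969, -0.001], [0.001, -0.001, -1.0]]
ft_force: [-2.2, -0.5, -1.4]
finger_gap: 25.2
```

```bash
python3 arc.py 165,166,167,168
```

```text
clk 17.47 T [ 470.3 -104.5   51.8] psi 165.67 tip 314.7 C [ 517.8 -116.7] zax [-0.0012 -0.0007] F [-2.15 -0.5  -1.39] M [-0.34   0.324 -0.15 ] gap 25.2
tang at tip -2.11 rad -0.65
165.0 [0.0054, 0.0062, 0.0016] turn [0.0003, -0.0006] -0.0059
166.0 [0.0033, -0.0021, 0.0016] turn [0.0003, -0.0006] 0.0029
167.0 [0.0013, -0.0104, 0.0016] turn [0.0003, -0.0006] 0.0116
168.0 [-0.0006, -0.0188, 0.0016] turn [0.0003, -0.0006] 0.0203
```

Request:
{"name": "servo_tool", "arguments": {"targets": [[0,0.002,-0.005,0,0,0,0.007],[0,0.002,-0.005,0,0,0,0.007]]}}

```text
clock: 17.63
tool_pos: [470.0, -105.2, 51.8]
ee_rot: [[-0.972, 0.233, -0.002], [0.233, 0.972, -0.001], [0.002, -0.001, -1.0]]
ft_force: [-2.7, -2.7, -0.6]
finger_gap: 25.1
```

```bash
python3 arc.py 165,166,167,168
```

```text
clk 17.63 T [ 470.  -105.2   51.8] psi 166.51 tip 315.5 C [ 517.7 -116.6] zax [-0.0021 -0.0006] F [-2.75 -2.66 -0.62] M [-0.572  0.524 -0.396] gap 25.1
tang at tip -3.73 rad 0.86
165.0 [0.0083, 0.0124, 0.0022] turn [0.0003, -0.001] -0.0132
166.0 [0.0062, 0.0042, 0.0022] turn [0.0003, -0.001] -0.0044
167.0 [0.0042, -0.0042, 0.0022] turn [0.0003, -0.001] 0.0043
168.0 [0.0023, -0.0125, 0.0022] turn [0.0003, -0.001] 0.013
```

Request:
{"name": "servo_tool", "arguments": {"targets": [[0,0.003,-0.004,0,0,0,0.005],[0,0.003,-0.004,0,0,0,0.005]]}}

```text
clock: 17.8
tool_pos: [469.8, -105.7, 51.7]
ee_rot: [[-0.975, 0.223, -0.003], [0.223, 0.975, -0.001], [0.003, -0.001, -1.0]]
ft_force: [-3.4, -3.4, -0.9]
finger_gap: 25.1
```

```bash
python3 arc.py 165,166,167,168
```

```text
clk 17.80 T [ 469.8 -105.7   51.7] psi 167.12 tip 316.1 C [ 517.6 -116.6] zax [-0.0031 -0.0005] F [-3.41 -3.39 -0.87] M [-0.65   0.636 -0.411] gap 25.1
tang at tip -4.68 rad 1.09
165.0 [0.0106, 0.0178, 0.0027] turn [0.0003, -0.0015] -0.0185
166.0 [0.0085, 0.0095, 0.0027] turn [0.0003, -0.0015] -0.0097
167.0 [0.0065, 0.0012, 0.0027] turn [0.0003, -0.0015] -0.001
168.0 [0.0046, -0.0072, 0.0027] turn [0.0003, -0.0015] 0.0077
```

Request:
{"name": "servo_tool", "arguments": {"targets": [[0,0.003,-0.004,0,0,0,0.005],[0,0.003,-0.004,0,0,0,0.005],[0,0.003,-0.004,0,0,0,0.005]]}}

```text
clock: 18.05
tool_pos: [469.5, -106.2, 51.6]
ee_rot: [[-0.977, 0.213, -0.004], [0.213, 0.977, -0.0], [0.004, -0.001, -1.0]]
ft_force: [-4.7, -3.1, 0.4]
finger_gap: 25.1
```

```bash
python3 arc.py 165,166,167,168
```

```text
clk 18.05 T [ 469.5 -106.2   51.6] psi 167.69 tip 316.7 C [ 517.4 -116.7] zax [-0.0043 -0.0005] F [-4.72 -3.11  0.41] M [-0.767  0.678 -0.553] gap 25.1
tang at tip -5.65 rad 0.11
165.0 [0.0139, 0.0233, 0.0037] turn [0.0002, -0.0021] -0.0235
166.0 [0.0118, 0.015, 0.0037] turn [0.0002, -0.0021] -0.0147
167.0 [0.0098, 0.0067, 0.0037] turn [0.0002, -0.0021] -0.006
168.0 [0.0079, -0.0017, 0.0037] turn [0.0002, -0.0021] 0.0027
```

About 6 N now. Holding for 0.5 s.

Request:
{"name": "servo_tool", "arguments": {"targets": [[0,0.002,-0.001,0,0,0,0.002],[0,0.002,-0.001,0,0,0,0.002],[0,0.002,-0.001,0,0,0,0.002]]}}

```text
clock: 18.3
tool_pos: [469.1, -106.5, 51.5]
ee_rot: [[-0.978, 0.209, -0.005], [0.209, 0.978, -0.0], [0.005, -0.002, -1.0]]
ft_force: [-3.8, -3.4, -0.4]
finger_gap: 25.3
```

```bash
python3 arc.py 165,166,167,168
```

```text
clk 18.30 T [ 469.1 -106.5   51.5] psi 167.91 tip 316.9 C [ 517.  -116.7] zax [-0.0053 -0.0004] F [-3.79 -3.44 -0.38] M [-0.82   0.673 -0.505] gap 25.3
tang at tip -5.05 rad 0.87
165.0 [0.0176, 0.0257, 0.0046] turn [0.0002, -0.0027] -0.0254
166.0 [0.0154, 0.0174, 0.0046] turn [0.0002, -0.0027] -0.0167
167.0 [0.0134, 0.0091, 0.0046] turn [0.0002, -0.0027] -0.008
168.0 [0.0116, 0.0008, 0.0046] turn [0.0002, -0.0027] 0.0007
```

Request:
{"name": "servo_tool", "arguments": {"targets": [[0,0.002,0,0,0,0,0],[0,0.002,0,0,0,0,0],[0,0.002,0,0,0,0,0],[0,0.002,0,0,0,0,0]]}}

```text
clock: 18.63
tool_pos: [469.0, -106.7, 51.5]
ee_rot: [[-0.978, 0.209, -0.006], [0.209, 0.978, -0.0], [0.006, -0.002, -1.0]]
ft_force: [-3.4, -3.0, -0.7]
finger_gap: 25.5
```

```bash
python3 arc.py 164,165,166,167
```

```text
clk 18.63 T [ 469.  -106.7   51.5] psi 167.92 tip 316.9 C [ 516.9 -116.9] zax [-0.0059 -0.0004] F [-3.35 -3.04 -0.72] M [-0.764  0.638 -0.442] gap 25.5
tang at tip -4.46 rad 0.76
164.0 [0.0209, 0.0359, 0.0047] turn [0.0002, -0.0029] -0.0342
165.0 [0.0186, 0.0276, 0.0047] turn [0.0002, -0.0029] -0.0255
166.0 [0.0165, 0.0194, 0.0047] turn [0.0002, -0.0029] -0.0168
167.0 [0.0145, 0.011, 0.0047] turn [0.0002, -0.0029] -0.008
```

Force eased to about 4.5–5 N. I'll bring it back near 6 N and hold a bit longer.

Request:
{"name": "servo_tool", "arguments": {"targets": [[0,0.005,0,0,0,0,0.002],[0,0.005,0,0,0,0,0.002],[0,0.005,0,0,0,0,0.002]]}}

```text
clock: 18.88
tool_pos: [469.0, -106.8, 51.5]
ee_rot: [[-0.979, 0.205, -0.007], [0.205, 0.979, -0.0], [0.007, -0.002, -1.0]]
ft_force: [-4.3, -2.8, 1.1]
finger_gap: 25.2
```

```bash
python3 arc.py 164,165,166,167
```

```text
clk 18.88 T [ 469.  -106.8   51.5] psi 168.15 tip 317.2 C [ 516.9 -116.9] zax [-0.0068 -0.0004] F [-4.31 -2.76  1.08] M [-0.848  0.625 -0.483] gap 25.2
tang at tip -5.12 rad -0.01
164.0 [0.0211, 0.0373, 0.0048] turn [0.0002, -0.0034] -0.0362
165.0 [0.0188, 0.029, 0.0048] turn [0.0002, -0.0034] -0.0275
166.0 [0.0166, 0.0207, 0.0048] turn [0.0002, -0.0034] -0.0188
167.0 [0.0146, 0.0124, 0.0048] turn [0.0002, -0.0034] -0.01
```

Request:
{"name": "servo_tool", "arguments": {"targets": [[0,0.004,0,0,0,0,0.002],[0,0.004,0,0,0,0,0.002],[0,0.004,0,0,0,0,0.002]]}}

```text
clock: 19.13
tool_pos: [468.8, -107.0, 51.4]
ee_rot: [[-0.979, 0.201, -0.008], [0.201, 0.98, -0.0], [0.008, -0.002, -1.0]]
ft_force: [-3.6, -4.0, 0.2]
finger_gap: 25.0
```

```bash
python3 arc.py 164,163,162,161,160
```

```text
clk 19.13 T [ 468.8 -107.    51.4] psi 168.38 tip 317.4 C [ 516.8 -116.9] zax [-0.0079 -0.0004] F [-3.63 -4.02  0.23] M [-0.856  0.696 -0.492] gap 25.0
tang at tip -5.24 rad 1.4
164.0 [0.0229, 0.0389, 0.0058] turn [0.0002, -0.0039] -0.0382
163.0 [0.0254, 0.0471, 0.0058] turn [0.0002, -0.0039] -0.0469
162.0 [0.0279, 0.0553, 0.0058] turn [0.0002, -0.0039] -0.0557
161.0 [0.0307, 0.0634, 0.0058] turn [0.0002, -0.0039] -0.0644
160.0 [0.0335, 0.0714, 0.0058] turn [0.0002, -0.0039] -0.0731
```

Pressed at roughly 5–6 N for over a second. The moment reading (0.49 N·m over 85 mm) gives 5.8 N. Easing back to ψ=162°, straightening the tilt.

Request:
{"name": "servo_tool", "arguments": {"targets": [[0,0.018,0.022,0.006,0,-0.002,-0.02],[0,0.023,0.039,0.006,0,-0.004,-0.038],[0,0.026,0.047,0.006,0,-0.004,-0.047],[0,0.028,0.055,0.006,0,-0.004,-0.056],[0,0.028,0.055,0.006,0,-0.004,-0.056]]}}

```text
clock: 19.55
tool_pos: [472.2, -101.4, 52.1]
ee_rot: [[-0.951, 0.31, 0.001], [0.31, 0.951, -0.0], [-0.001, 0.0, -1.0]]
ft_force: [-0.1, 0.2, -2.7]
finger_gap: 25.1
```

```bash
python3 arc.py 163,162,161,160 51
```

```text
clk 19.55 T [ 472.2 -101.4   52.1] psi 161.97 tip 311.0 C [ 518.8 -116.5] zax [ 0.0009 -0.0001] F [-0.15  0.22 -2.7 ] M [-0.011  0.023 -0.02 ] gap 25.1
tang at tip -0.03 rad -0.26
163.0 [-0.0082, -0.009, -0.0112] turn [0.0001, 0.0005] 0.009
162.0 [-0.0056, -0.0008, -0.0112] turn [0.0001, 0.0005] 0.0003
161.0 [-0.0029, 0.0073, -0.0112] turn [0.0001, 0.0005] -0.0084
160.0 [-0.0, 0.0153, -0.0112] turn [0.0001, 0.0005] -0.0172
```

Free again, upright, holding only its weight. I'll lower it until the foot touches.

Request:
{"name": "servo_tool", "arguments": {"targets": [[0,-0.005,0,-0.01,0,0,0],[0,-0.005,0,-0.015,0,0,0],[0,-0.005,0,-0.015,0,0,0]]}}

```text
clock: 19.8
tool_pos: [471.6, -101.4, 50.5]
ee_rot: [[-0.951, 0.309, 0.001], [0.309, 0.951, -0.0], [-0.001, 0.0, -1.0]]
ft_force: [-0.4, -0.1, -3.6]
finger_gap: 25.6
```

Request:
{"name": "servo_tool", "arguments": {"targets": [[0,0,0,-0.01,0,0,0],[0,0,0,-0.01,0,0,0]]}}

```text
clock: 19.97
tool_pos: [471.8, -101.5, 49.8]
ee_rot: [[-0.951, 0.309, 0.001], [0.309, 0.951, -0.0], [-0.001, 0.0, -1.0]]
ft_force: [-0.7, -0.3, 2.2]
finger_gap: 25.3
```

```bash
python3 arc.py 162 49
```

```text
clk 19.97 T [ 471.8 -101.5   49.8] psi 162.01 tip 311.0 C [ 518.4 -116.6] zax [ 0.0011 -0.0002] F [-0.71 -0.26  2.15] M [0.105 0.236 0.018] gap 25.3
tang at tip -0.75 rad -0.09
162.0 [-0.0024, 0.0001, -0.0078] turn [0.0001, 0.0006] -0.0001
```

The foot stands at z = 49.8, the same height as at the grasp. Releasing, opening to 60%.

Request:
{"name": "servo_tool", "arguments": {"targets": [[60,0,0,0,0,0,0],[60,0,0,0,0,0,0],[60,0,0,0,0,0,0],[60,0,0,0,0,0,0],[60,0,0,0,0,0,0]], "squeeze": 20}}

```text
clock: 20.38
tool_pos: [471.9, -101.5, 49.8]
ee_rot: [[-0.951, 0.309, 0.001], [0.309, 0.951, -0.0], [-0.001, 0.0, -1.0]]
ft_force: [-0.4, -0.0, -0.1]
finger_gap: 51.2
```

Request:
{"name": "servo_tool", "arguments": {"targets": [[60,0,0,0,0,0,0],[60,0,0,0.1,0,0,0],[60,0,0,0.3,0,0,0],[60,0,0,0.6,0,0,0],[60,0,0,0.9,0,0,0]]}}

```text
clock: 20.8
tool_pos: [471.1, -101.3, 140.8]
ee_rot: [[-0.951, 0.309, -0.001], [0.309, 0.951, 0.0], [0.001, 0.0, -1.0]]
ft_force: [0.7, -0.1, 0.6]
finger_gap: 51.3
```

Request:
{"name": "servo_tool", "arguments": {"targets": [[60,-0.1,0.3,0.4,0,0,0],[60,-0.2,0.6,0.8,0,0,0],[60,-0.3,0.9,1.0,0,0,0],[60,-0.3,0.9,1.0,0,0,0]]}}

```text
clock: 21.13
tool_pos: [441.3, -9.2, 245.0]
ee_rot: [[-0.951, 0.308, 0.005], [0.308, 0.951, 0.001], [-0.004, 0.002, -1.0]]
ft_force: [0.6, -0.3, 0.7]
finger_gap: 51.3
```

```bash
python3 - <<'E'
from st import *
from hk import hook
for n in("wrist","side","top"): grab(n,n[0]+"9")
crop("s9",235,130,305,215,8,"c12"); crop("t9",250,140,340,220,7,"c13")
E
```

```text
(no output)
```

View pics/w9.png

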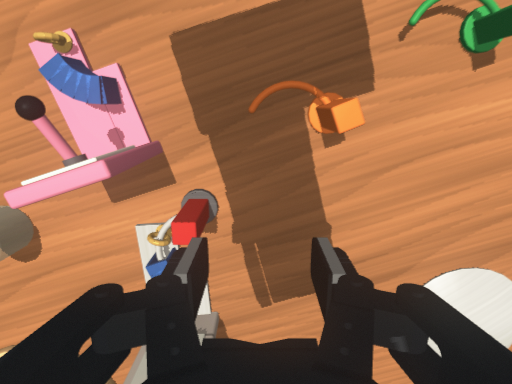

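View pics/c12.png

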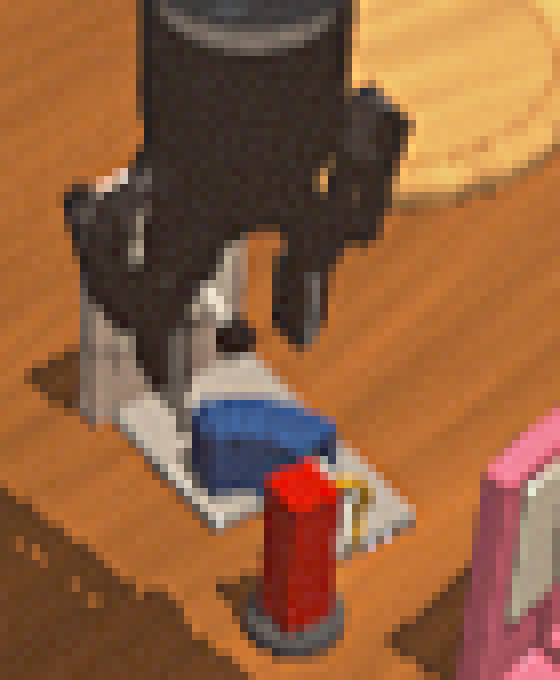

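The hook stands upright and free, with its arm passing into the ring at about (158,238) in the wrist view. One closer look from above.

Request:
{"name": "servo_tool", "arguments": {"targets": [[60,0.2,-0.3,0.3,0,0,0],[60,0.4,-0.7,0.4,0,0,0],[60,0.6,-1.0,0.4,0,0,0],[60,0.6,-1.0,0.4,0,0,0],[60,0.6,-1.0,0.4,0,0,0]]}}

```text
clock: 21.7
tool_pos: [501.7, -113.7, 279.9]
ee_rot: [[-0.951, 0.31, -0.001], [0.31, 0.951, 0.0], [0.001, -0.0, -1.0]]
ft_force: [0.0, 0.3, -0.1]
finger_gap: 51.2
```

```bash
python3 - <<'E'
from st import *
from hk import hook
c=grab("wrist","w10"); o=station(c,False); O=fitO(c,o); H,C,a=hook(c,(518,-116))
print("ball",o.get("ball"))
crop("w10",140,100,400,260,3,"c14")
E
```

```text
O [ 513.99047628 -116.17669524    1.22630945] rms 1.3618463937480123 47 24 mouth -91.5656842132496 yaw -11.565684213249597
handle top 570 ((470.9029846191406, -100.91649627685547), (24.562623977661133, 24.143646240234375), 71.94317626953125)
arm n 582 C [ 566.7 -161.8] rms 24.58 dist HC 113.5 yaw -32.4
tip ang [327. 329. 330. 332. 333.] arm angle range 12.0
ball None
```

View pics/w10.png

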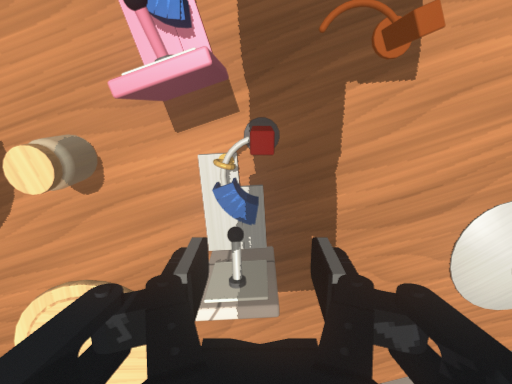

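The arm runs through the ring at (223,163) and into the socket, and the toggle is down. The hook centre works out at (518,-116) against an origin at (514 to 518,-116). The gripper is well clear, so I'll hand in.

```bash
python3 - <<'E'
from workcell import r
s=r.read_state(); print(s["clock"],s["dq"].round(4),s["ft_force"].round(2)); print(r.sign_off())
E
```

```text
21.75 [ 0.0347 -0.0206  0.0337  0.004   0.0055  0.0091] [-0.44  0.3   0.26]
the job is handed in; nothing more can be done
None
```

The fan is locked out: the switch is off and the hook stands free through the ring with its tip in the socket. I handed it in at 21.75 s; no verdict was reported.

- **Switch:** I pushed the toggle down until it met its stop at 34 N. The ball afterwards measured (566, -163) mm at a height of 82 mm, against a predicted (566, -165).
- **Hook:** I swung it along the arc through the ring without feeling any clear contact there.
- **Buffer:** The pad was met at a tip angle of about 314°. I pressed it for about 1.3 s at 4.5–5.7 N by the force reading, or about 5.8 N from the wrist moment, so a little under 6 N on average. I then eased back about 6° and the force fell to zero before I let go.
- **Last look:** The hook is upright and the arm runs through the ring, with the tip at about 311°, roughly 27 mm inside the mouth. The hook's arc centre works out at (518.4, -116.4).
- **Disagreements:** The last view's own fit of the station origin was poorer, giving x = 514 where earlier views gave 517–518. The hook's centre is within the 10 mm limit either way. The automatic fits of the arm and the ball also failed in that view, so I judged those by eye and from the handle's position.
- **Not checked:** I did not re-measure the plate, pot lid, spatula or salt jar at the end; the gripper's moves were planned to stay clear of them.

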